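Hang the sample pail in the drying bay

TASK

Hook the S-hook over the open loading stretch of the drying rail with its lower curl opening towards the robot, let go, and hang the sample pail by its bail from that curl and let go. Then slide hook and pail along the rail past the keeper into the drying bay over the blue grille, and swing the red keeper arm fully across the rail behind them. Keep the pail upright and leave the other things on the bench where they are.

Things in the scene. Friction and masses are not known exactly. Their poses are not given: they have to be found in the camera images.
- stand: fixed drying stand; origin on the bench under the rail's middle; x away from the robot (yaw up to 0.12 rad), y left along the rail, z up. Steel rail 12 across, axis 250 high at x = 0, posts 16 across (end balls 21) at y = -175 and 175. Blue end-stop collar, 30 across, at y = 110 to 120. Base plate 12 high, x -30 to 120, y -190 to 190; blue grille under the bay, top 16 high
- rail_open (a point): point on the rail's axis at stand y = -90, in the loading stretch (stand y = -150 to 20, nothing on it); axes as the stand's
- rail_bay (a point): point on the rail's axis at stand y = 78, in the drying bay, which lies between the keeper's pivot line (y = 45) and the collar; axes as the stand's. The 14 wide hook is in the bay, clear of the keeper, when its centre is at stand y = 57 to 103
- keeper_pivot (a point): vertical hinge axis of the keeper, behind the rail at stand x = 70, y = 45, at the arm's mid-height (264 above the bench); its post is 18 across
- keeper_pin (a point): the red upright pin, 12 across, at the end of the keeper arm, 100 from the pivot; the pin stands from the arm's top (269 above the bench) up to 296; this point is at 280. Push here
- keeper (a joint): red keeper arm, 10 thick, swings level above the rail. 0 rad = open: parallel to the rail, behind it, pointing to stand -y; grows clockwise seen from above; at 1.57 it crosses the rail at right angles, pin on the robot's side at stand x = -30, y = 45, shutting the bay; stop at 1.6. Friction of 0.03 N m holds it where it is left; starts at 0 to 0.3
- hook_grip (a point): centre of the S-hook's grip tab: blue, 26 (x) x 14 (y, grip across this) x 38 high, top 15 above this point, on top of the upper curl. Hook axes: bent in its xz plane, z up. The hook starts hanging on the parking peg, whose axis is 32.8 below this point along hook y; lift it 25 to 30, then draw it 50 towards hook -x to free it. Lowest point of the hook: 159 below
- hook: S-hook of steel flat bar 14 wide (y), 5 thick, 90 g; origin at the upper curl's centre, 43 below hook_grip. Curls are half rings of inner radius 16. Upper: open downwards, free tip at x = 19, down to z = -6. Lower: centre at z = -95, open upwards, free tip at x = -19, up to z = -89. A straight bar slants from (x -19, z 0) to (x 19, z -95)
- hook_seat (a point): where the rail's axis lies when the hook hangs on it: in the upper curl, 32.8 below hook_grip; hook axes
- hook_curl (a point): where the bail's bar lies when hung in the lower curl: 151.3 below hook_grip; hook axes. Friction may leave the hung hook leaning up to 0.25 rad in its plane, so look again before hanging the pail
- hook_shoulder (a point): top of the slanting bar, at hook x = -19, level with the upper curl's centre, 43 below hook_grip; on the robot's side of the rail when the lower curl opens towards the robot; hook axes
- park: fixed white parking stand for the hook, base 90 x 90 x 10; origin under its centre; level peg 12 across along its y at height 155, from a post 14 across at y = -34 (no higher than 162) to an 18 wide end disc at y = 34; turned with the hook by up to 0.3 rad
- pail_grip (a point): centre of the grip block of the pail's orange side handle: 36 (x) x 14 (y, grip across this) x 24 high; 47 above the pail's underside, 105 from the bail's bar towards pail -x; pail axes
- pail_bail (a point): middle of the top bar of the pail's stiff wire bail: 6 thick, straight for 54 along pail y, 100 above the pail's underside, over its centre; pail axes
- pail: small aluminium pail, 72 across the rim, 55 high, with stiff upright bail and orange side handle; origin under the round part's centre; the handle points to its own -x, the bail's bar lies along its y; about 110 g. It hangs level from the bail to about 12 degrees
- seed_case: machined aluminium sample case, open, four compartments, 120 x 120 x 50; origin under its centre; bystander
- jar_a: clear glass jar with white cap, 44 across, 55 high; origin under its centre; bystander
- jar_b: amber glass jar with blue cap, 48 across, 65 high; origin under its centre; bystander
- dish: white shallow dish, 80 across, 14 high; origin under its centre; bystander
- tweezers: steel tweezers lying flat, about 130 long, 5 high, along own x; origin under their middle; bystander
- driver: screwdriver with orange handle, lying along its own x; bystander
Mind the look-alikes: they are no part of the job. Of the things like the hook, leave any that is orange; of the rest the larger one is meant.

How it is judged:
On the way, in this order (a step that is already met when the one before it is completed fails the run):
1. the S-hook hangs on the loading stretch of the rail, lower curl towards the robot, released (x of hook_seat in the frame of stand between -0.012 and 0.012 m and z of hook_seat in the frame of stand between 0.238 and 0.262 m and y of hook_seat in the frame of stand between -0.15 and 0.02 m and contact force between each of the arm, the fingers and hook below 0.05 N and x of hook_shoulder in the frame of stand below -0.005 m and angle between the x axis of hook and the x axis of stand, either way round below 0.5 rad), for 0.2 s.
2. the pail hangs by its bail in the lower curl, released, still on the loading stretch (x of hook_seat in the frame of stand between -0.012 and 0.012 m and z of hook_seat in the frame of stand between 0.238 and 0.262 m and y of hook_seat in the frame of stand between -0.15 and 0.02 m and x of pail_bail in the frame of hook_curl between -0.012 and 0.012 m and z of pail_bail in the frame of hook_curl between -0.008 and 0.012 m and y of pail_bail in the frame of hook_curl between -0.025 and 0.025 m and height (world z) of pail_bail above 0.115 m and contact force between each of the arm, the fingers and pail below 0.05 N), for 0.2 s.
3. hook and pail have been slid along the rail into the bay, keeper not yet across (x of hook_seat in the frame of stand between -0.012 and 0.012 m and z of hook_seat in the frame of stand between 0.238 and 0.262 m and y of hook_seat in the frame of stand between 0.05 and 0.107 m and x of pail_bail in the frame of hook_curl between -0.012 and 0.012 m and z of pail_bail in the frame of hook_curl between -0.008 and 0.012 m and y of pail_bail in the frame of hook_curl between -0.025 and 0.025 m and height (world z) of pail_bail above 0.115 m and value of joint keeper below 1 rad), for 0.2 s.
4. the keeper arm is across the rail (value of joint keeper above 1.4 rad), for 0.1 s.
At the end, for the whole second after the job is handed in: Hook on the rail (seat within 12 mm of its axis), 50 to 107 mm along the stand's y; pail's bail in the lower curl (12 mm across, 25 mm along, over 115 mm up), pail within 0.35 rad of upright, both slower than 0.25 m/s; keeper beyond 1.4 rad (x of hook_seat in the frame of stand between -0.012 and 0.012 m and z of hook_seat in the frame of stand between 0.238 and 0.262 m and y of hook_seat in the frame of stand between 0.05 and 0.107 m and x of pail_bail in the frame of hook_curl between -0.012 and 0.012 m and z of pail_bail in the frame of hook_curl between -0.008 and 0.012 m and y of pail_bail in the frame of hook_curl between -0.025 and 0.025 m and height (world z) of pail_bail above 0.115 m and value of joint keeper above 1.4 rad and angle between pail's own z axis and vertical below 0.35 rad and linear speed of each of pail, hook below 0.25 m/s); the robot touches nothing.
It fails at once if pail tipped more than about 45 degrees (angle between pail's own z axis and vertical above 0.8 rad).
It fails at once if another thing on the bench moved more than 30 mm (distance of any of seed_case, jar_a, jar_b, dish, tweezers, driver from where it was at the start of the episode above 0.03 m).
It also fails if it takes over 72 s, if anything falls off the work surface, if the arm or the gripper's body presses on something with over 40 N, if the wrist force passes 120 N, or if a joint passes its speed limit or range.

ROBOT

A 6-joint arm with a two-finger parallel gripper is mounted at the origin on the work surface. World frame = base frame: x ahead of the robot, y to its left, z up, the work surface at z = 0. Lengths are in m, angles in rad, forces in N, time in s.
With the tool pointing down it reaches from about 0.225 to 0.875 m from the base axis. Payload 3.4 kg.
Tool frame: the origin (TCP) lies midway between the tips of the shut fingers; the grasp point (between the pads) lies 19 mm behind it (manip.pinch_z is the z of the grasp point in the tool frame, in m); z points along the fingers, x is the direction in which the jaws open and shut, and the axes are right-handed (so a half turn about z gives the same grasp; the last joint's range is limited). The gripper opens to 85 mm and grips with 20 to 120 N. Pads are 22 mm wide; open, the fingers measure 114 mm over their backs; the gripper's body (76 mm by 85 mm) begins 54 mm behind the grasp point. The pads swing forward as they close: fully open they stand 13 mm farther back than shut.
Start: joints at [-1.398, 0.276, 1.505, -0, 1.361, -0.121], TCP at [0.167, -0.55, 0.231] pointing down, gripper open.
Joint ranges: [-2.89, 2.89], [-0.75, 2.08], [0.22, 2.7], [-1.18, 4.32], [0.11, 2.71], [-2.7, 2.7]. Speed limits (rad/s): [2.57, 2.57, 3.14, 3.14, 3.14, 3.14].

INTERFACE

Orientations are given as a unit quaternion [w, x, y, z].
In Python, from rig import manip gives the robot as it stands. The module is installed in compiled form; this text tells all that it offers.
- The arm moves only by the tool drive_tool, never from a script. Its argument "steps" is a list of rows, each a list of 5 numbers: the shift along the tool's x, y, z in mm, then the turn about the tool's z in rad, then the gripper command: -1 is shut, 1 is fully open, values between are in proportion. A call has 1 to 5 rows; each row is the pose to reach, as a shift and turn from the pose measured when the call began, along the tool's axes at that moment; what a row does not reach only later rows make up. A row lasts 1/10 s, in which the tool goes at most 50 mm and 8.59 degrees, less where a joint would pass 70% of its speed; a pose out of reach is approached as far as the arm can. A call with a gripper value outside its range is refused whole. The fingers move at their own pace and stop on an object; "squeeze" is the grip in N (left out, the last holds). Time passes only in rows, so rows that repeat a pose let the fingers close. It gives the time, the measured TCP pose, the force and the opening at its end, in the units of the state.
- manip.get_state(): the state, without advancing time (a new reading comes with each control period).
- manip.get_image(name): name is "side" or "top"; returns the picture (420x560x3 uint8, blue, green, red); there is no depth.
- manip.get_calibration(name): a dict with "camera_matrix" (3x3 intrinsics, pixels), "rvec" (rotation vector, rad) and "tvec" (3), from world to camera coordinates, as OpenCV has them. Camera axes: x right, y down, z forward; pixel columns grow to the right and rows downward; lengths in m; the calibration is good to about 2 mm. A picture is of the moment at which its call begins. get_calibration takes no time and is no camera call.
- manip.sign_off(): hands the job in, once; it reports no verdict.
Trained networks look in the newest picture that a camera, given by its name, has taken for a name from the list of things; names that differ only in an ending like _2 or _b are one class to them, and where a whole thing is asked for, a point or a joint stands for the part that bears it (a point fixed in the world has none). Each returns a list of dicts, best first, with "conf" (0 to 1); they miss things now and then, are a little off and sometimes report something else, mostly with a low value. They report only what shows in the picture. A call takes as long as a camera call. They do not tell look-alikes from the thing itself.
- manip.masks_of(camera, name): "pixels" (420x560 bool, what is visible of it) and "location" ([column, row] in pixels, amid what is visible of it).
The state is a dict: "clock": time; "qpos": joint angles; "qd": joint speeds; "effort": joint torques, N m; "position": TCP position; "ee_rot": TCP orientation; "contact_force": force on the tool from outside, world axes, zero at the start; "moment": the same for the moment, N m; "width": finger opening in m.
Only numpy, scipy, OpenCV 4.12 (cv2) and the standard library are available. Lean on these libraries where they do the work, as an engineer would, in place of code of your own. Each camera call takes 0.05 s, during which the arm holds its last target.

## Working session

There is one attempt and no reset: what is moved stays moved. The work goes in short steps, Python scripts to look and compute and a tool call to move; the robot and the scene stay as the last step left them, time stands still between calls to the robot, and variables do not carry over. Pictures are saved under pics/ and viewed, and the job is handed in when it is done.

Besides the shell and the picture viewer there is one more tool, called after "Emit:" by a JSON object that holds its "fn" and its "kwargs". drive_tool: Moves the arm, as the interface text tells. Its arguments: {"type":"object","properties":{"steps":{"type":"array","items":{"type":"array","items":{"type":"number"}}},"squeeze":{"type":"number"}},"required":["steps"]}

```bash
mkdir -p pics; python3 - <<'E'
from rig import manip
import cv2
s=manip.get_state()
print({k:(v if not hasattr(v,'tolist') else v.tolist()) for k,v in s.items()}, manip.pinch_z)
for n in("side","top"):
    cv2.imwrite(f"pics/{n}0.png",manip.get_image(n))
    c=manip.get_calibration(n);print(n,c)
E
```

```text
{'clock': 0.0, 'qpos': [-1.3980145589152368, 0.27660687091431047, 1.506184540927404, 4.345605235317482e-06, 1.3606842121790856, -0.12101696798615409], 'qd': [0.00019769789622699446, 0.0016221483565117584, -0.0013221149775961532, 0.00021881076763029776, -0.0010706610232286565, -0.0010166443797414789], 'effort': [-0.0010064372690976597, -41.67780518531799, -24.580970406532288, -0.0003036426005564863, 0.011200498847756535, -3.0965378527980647e-06], 'position': [0.16640652000205441, -0.5498219261315521, 0.23041245536992566], 'ee_rot': [-0.0006498194172783118, 0.8029907390763352, -0.595990760464437, -0.0006812733577048691], 'contact_force': [-0.4040670221513077, -0.16651014403744163, 0.6496166137238861], 'moment': [-0.043375390017047, -0.04368383543250001, -0.01119474786030509], 'width': 0.08549786287620247} -0.0187
side {'camera_matrix': array([[509.32753945,   0.        , 279.07288997],
       [  0.        , 509.32753945, 210.22447399],
       [  0.        ,   0.        ,   1.        ]]), 'rvec': array([ 0.36845958, -2.88569441,  0.99930603]), 'tvec': array([0.46778956, 0.20711082, 1.30328651])}
top {'camera_matrix': array([[406.15564348,   0.        , 281.68167956],
       [  0.        , 406.15564348, 213.28133618],
       [  0.        ,   0.        ,   1.        ]]), 'rvec': array([ 2.18498065, -2.17297273,  0.06418348]), 'tvec': array([0.01315903, 0.47168038, 1.35540424])}
```

View pics/side0.png

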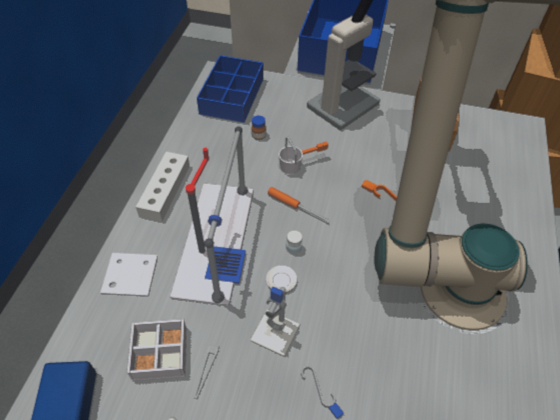

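View pics/top0.png

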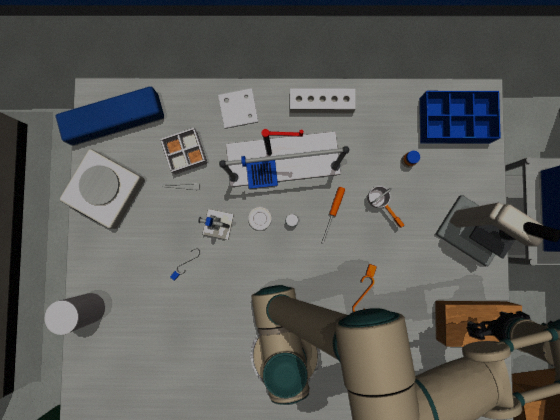

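```bash
cat > h.py <<'E'
from rig import manip
import cv2, numpy as np
C={n:manip.get_calibration(n) for n in("side","top")}
P={}
for n,c in C.items():
    R,_=cv2.Rodrigues(np.array(c['rvec'],float)); P[n]=(c['camera_matrix'],R,np.array(c['tvec'],float).ravel())
def proj(n,X):
    X=np.atleast_2d(np.array(X,float));K,R,t=P[n]
    return cv2.projectPoints(X,C[n]['rvec'],C[n]['tvec'],K,None)[0].reshape(-1,2)
def ray(n,uv):
    K,R,t=P[n];d=R.T@np.linalg.solve(K,[uv[0],uv[1],1.]);return -R.T@t,d/np.linalg.norm(d)
def atz(n,uv,z):
    o,d=ray(n,uv);return o+d*(z-o[2])/d[2]
def tri(a,b):
    o1,d1=ray("side",a);o2,d2=ray("top",b)
    A=np.stack([d1,-d2],1);s=np.linalg.lstsq(A,o2-o1,rcond=None)[0]
    p,q=o1+s[0]*d1,o2+s[1]*d2
    return (p+q)/2,np.linalg.norm(p-q)
def grab(tag):
    I={}
    for n in("side","top"):
        I[n]=manip.get_image(n);cv2.imwrite(f"pics/{n}_{tag}.png",I[n])
    return I
def crop(I,x0,y0,x1,y1,f,fn):
    cv2.imwrite(fn,cv2.resize(I[y0:y1,x0:x1],None,fx=f,fy=f,interpolation=cv2.INTER_CUBIC))
E
python3 - <<'E'
from h import *
S=cv2.imread("pics/side0.png");T=cv2.imread("pics/top0.png")
crop(S,170,110,350,360,3,"pics/s0c.png") if 0 else crop(S,230,255,330,355,6,"pics/s0hook.png")
crop(T,185,190,305,250,6,"pics/t0hook.png")
crop(S,165,110,345,310,3,"pics/s0st.png");crop(T,210,120,420,250,3.8,"pics/t0st.png")
for n in("side","top"):
    print(n,C[n]['camera_matrix'][0,0], -P[n][1].T@P[n][2])
for n in("side","top"):
  for name in("hook","hook_grip","park","pail","pail_grip","pail_bail","keeper","stand"):
    for m in manip.masks_of(n,name)[:4]:
        if m['conf']>.2:
            ys,xs=np.nonzero(m['pixels']);print(n,name,round(m['conf'],2),np.round(m['location'],1),xs.min(),xs.max(),ys.min(),ys.max(),len(xs))
print(manip.get_state()['clock'])
E
```

```text
side 509.327539446926 [0.31395838 0.74082181 1.1458145 ]
top 406.1556434816802 [ 0.37370801 -0.00171153  1.38568235]
side hook 0.86 [276.9 300.9] 267 286 288 330 405
side hook 0.78 [373.2 188.5] 362 395 180 198 190
side hook 0.52 [337.2 408.1] 306 343 367 418 177
side hook 0.45 [285.5 198.9] 268 328 187 221 374
side hook_grip 0.73 [377.7 189.4] 362 396 180 199 267
side hook_grip 0.67 [333.3 402.6] 301 343 366 418 336
side hook_grip 0.62 [277.  310.7] 266 285 287 330 492
side hook_grip 0.21 [200.2 172.7] 186 209 147 194 334
side park 0.7 [274.3 332.7] 251 299 288 356 1311
side pail 0.81 [294.4 154.4] 280 327 140 172 678
side pail 0.63 [211.2 242.3] 171 253 127 305 7732
side pail_grip 0.74 [292.4 154. ] 279 328 137 174 774
side pail_bail 0.71 [293.8 154.2] 280 329 138 174 727
side keeper 0.86 [198.3 172.8] 186 209 148 194 304
side stand 0.73 [209.6 241. ] 171 252 127 305 7692
top hook 0.62 [366.7 271.5] 352 374 265 310 130
top hook 0.48 [212.7 221.3] 205 220 216 230 151
top hook 0.4 [171.3 274. ] 171 198 249 279 57
top hook_grip 0.6 [366.8 278.4] 352 375 265 310 213
top hook_grip 0.51 [174.9 272.1] 171 199 250 280 112
top park 0.81 [218.4 222. ] 200 232 210 238 482
top pail 0.91 [381.8 199.7] 367 403 186 227 527
top pail 0.54 [280.4 155.6] 219 348 129 188 5435
top pail 0.41 [211.3 221. ] 205 219 216 229 145
top pail_grip 0.89 [382.6 197.7] 367 402 186 227 536
top pail_bail 0.76 [381.  198.6] 367 402 185 227 563
top keeper 0.57 [281.1 131.4] 262 302 129 137 195
top stand 0.59 [277.4 157.1] 219 348 129 188 5390
top stand 0.28 [194.8 185.8] 164 198 184 189 51
0.9
```

View pics/s0hook.png

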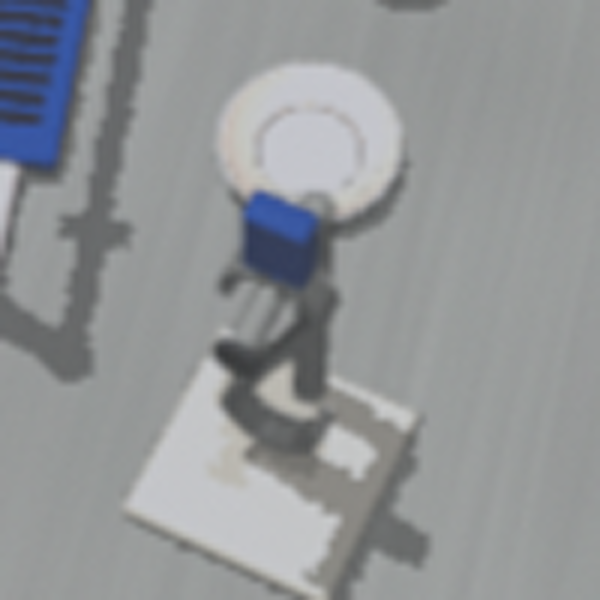

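View pics/t0hook.png

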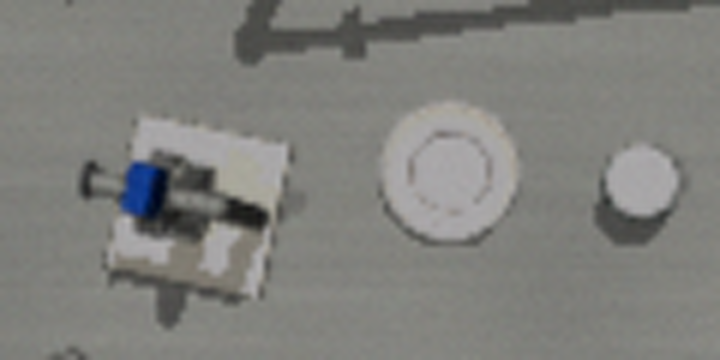

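View pics/s0st.png

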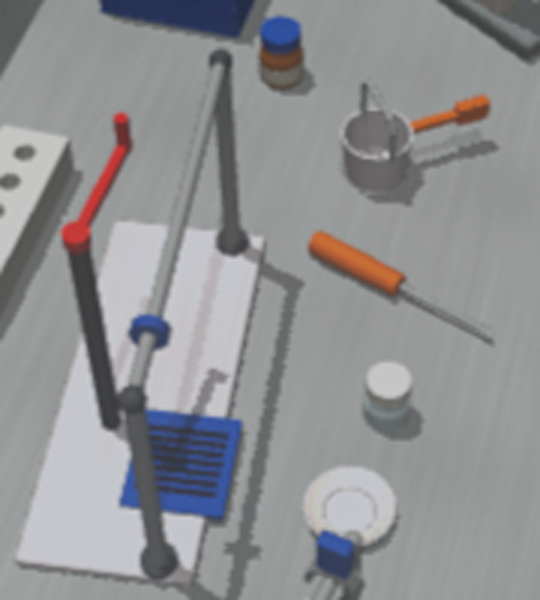

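View pics/t0st.png

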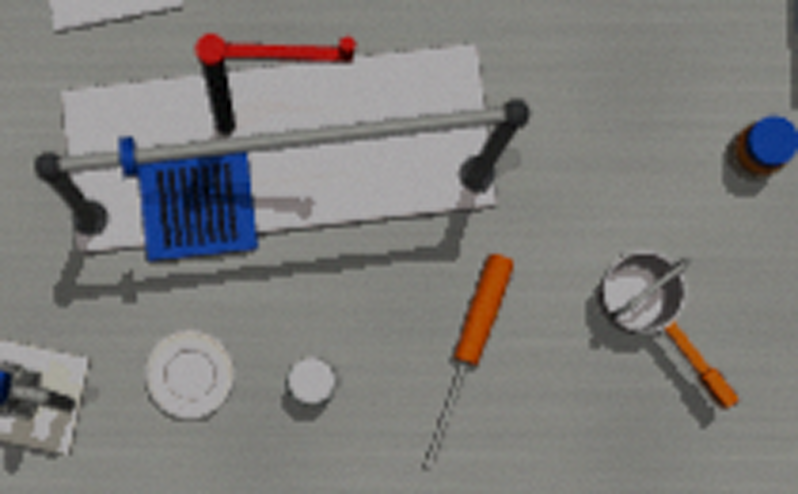

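```bash
python3 - <<'E'
from h import *
t=lambda a,b:(a/3.8+210,b/3.8+120); s=lambda a,b:(a/3+165,b/3+110)
def pr(n,r): print(n,np.round(r[0]*1000,1),round(r[1]*1000,1)); return r[0]
L=pr("ballL",tri(s(132,398),t(48,166)));R=pr("ballR",tri(s(220,60),t(516,112)))
m=(L+R)/2;d=L-R;print(np.round(m,4),np.linalg.norm(d),"yaw",np.arctan2(-d[0],d[1]))
# plane z=250
for z in (.25,):
  a=[atz("top",t(48,166),z),atz("top",t(516,112),z)];b=[atz("side",s(132,398),z),atz("side",s(220,60),z)]
  print(np.round(a,4),np.round(b,4))
pr("keeper piv",tri(s(77,234),t(211,48)));pr("pin",tri(s(121,120),t(347,45)))
sh=lambda a,b:(a/6+230,b/6+255); th=lambda a,b:(a/6+185,b/6+190)
g=pr("grip top",tri(sh(280,213),th(145,190)))
pr("disc/post",tri(sh(318,205),th(90,180)))
# pail
pr("pail handle",tri(s(473,108),t(718,388)))
E
```

```text
ballL [594.5 180.7 251.3] 0.4
ballR [ 636.5 -167.5  250.5] 0.5
[0.6155 0.0066 0.2509] 0.350750988770832 yaw 0.1200362362825093
[[ 0.595   0.1809  0.25  ]
 [ 0.6369 -0.1676  0.25  ]] [[ 0.5947  0.1799  0.25  ]
 [ 0.6364 -0.168   0.25  ]]
keeper piv [679.4  59.1 266.7] 1.6
pin [675.7 -40.2 292.1] 0.1
grip top [433.4 226.2 197.8] 0.9
disc/post [426.2 243.3 240. ] 18.5
pail handle [ 441.4 -369.2   51.4] 1.5
```

```bash
python3 - <<'E'
from h import *
from scipy.optimize import minimize
th=lambda a,b:(a/6+185,b/6+190);sh=lambda a,b:(a/6+230,b/6+255)
c=np.array([atz("top",th(*p),.01) for p in[(137,115),(290,145),(260,300),(108,268)]])
print(np.round(c,4),c.mean(0))
# left edge dir (0->3), top edge (0->1)
for i,j in((3,0),(2,1)): d=c[i-0]*0+c[j]-c[i];print("x dir yaw",np.arctan2(d[1],d[0]))
for i,j in((1,0),(2,3)): d=c[j]-c[i];print("y dir yaw",np.arctan2(-d[0],d[1]))
c2=np.array([atz("side",sh(*p),.01) for p in[(215,355),(418,412),(330,600),(125,510)]]);print(np.round(c2,4))
# peg
p0=atz("top",th(90,180),.155);p1=atz("top",th(262,212),.155);d=p0-p1;print("peg",p0,p1,np.arctan2(-d[0],d[1]))
# tab fit by blue
box=np.array([[sx*.013,sy*.007,z] for sx in(-1,1) for sy in(-1,1) for z in(.015,-.023)])
M={}
for n,f in(("side","pics/side0.png"),("top","pics/top0.png")):
    I=cv2.imread(f).astype(int);b=(I[:,:,0]>I[:,:,2]+45)
    m=np.zeros(b.shape,bool)
    x0,y0,x1,y1=(262,280,292,312) if n=="side" else (200,212,220,232)
    m[y0:y1,x0:x1]=b[y0:y1,x0:x1];M[n]=m;print(n,m.sum())
K=4
def soft(n,p):
    x,y,z,w=p;R=np.array([[np.cos(w),-np.sin(w),0],[np.sin(w),np.cos(w),0],[0,0,1]])
    uv=proj(n,box@R.T+[x,y,z]).astype(np.float32)
    h=cv2.convexHull(uv)
    im=np.zeros((420*K,560*K),np.uint8);cv2.fillConvexPoly(im,np.round(((h+.5)*K-.5)*16).astype(np.int32),255,shift=4)
    return cv2.resize(im,(560,420),interpolation=cv2.INTER_AREA)/255.
def cost(p): return sum(np.abs(soft(n,p)-M[n]).sum() for n in M)+((p[3]+.2)/.5)**2
best=None
for w0 in(-.3,-.2,-.1,0):
    r=minimize(cost,[.4334,.2262,.1878,w0],method="Nelder-Mead",options=dict(initial_simplex=np.array([[.4334,.2262,.1878,w0]]+[list(np.array([.4334,.2262,.1878,w0])+e) for e in np.diag([.004,.004,.004,.1])])))
    print(np.round(r.x,4),r.fun)
# pail
E
```

```text
[[0.4849 0.2675 0.01  ]
 [0.4682 0.1802 0.01  ]
 [0.3805 0.1959 0.01  ]
 [0.398  0.2823 0.01  ]] [0.43291195 0.23148306 0.01      ]
x dir yaw -0.1686323143721203
x dir yaw -0.17688297049987625
y dir yaw -0.18833999356521774
y dir yaw -0.20044549137322862
[[0.4669 0.1943 0.01  ]
 [0.3814 0.1978 0.01  ]
 [0.3969 0.2831 0.01  ]
 [0.4837 0.2677 0.01  ]]
peg [0.43997696 0.26236776 0.155     ] [0.42422172 0.17476877 0.155     ] -0.17795388345598628
side 67
top 43
[ 0.4344  0.2295  0.1909 -0.3576] 157.38566440786815
[ 0.4342  0.2299  0.19   -0.2225] 157.85692676197618
[ 0.435   0.2294  0.1921 -0.1117] 157.43513699483913
[0.4339 0.2305 0.1934 0.2081] 151.66608433070712
```

```bash
python3 - <<'E'
from h import *
from scipy.optimize import minimize
box=np.array([[sx*.013,sy*.007,z] for sx in(-1,1) for sy in(-1,1) for z in(.015,-.023)])
M={}
for n,f in(("side","pics/side0.png"),("top","pics/top0.png")):
    I=cv2.imread(f).astype(int);b=(I[:,:,0]>I[:,:,2]*1.35+8)
    m=np.zeros(b.shape,bool)
    x0,y0,x1,y1=(262,280,292,312) if n=="side" else (200,212,220,232)
    m[y0:y1,x0:x1]=b[y0:y1,x0:x1];M[n]=m;print(n,m.sum(),b[:y1+20].sum())
    for r in m[y0:y1,x0:x1]: print(''.join('#' if v else '.' for v in r))
K=4
w=-.18
def soft(n,p,w=w):
    x,y,z=p;R=np.array([[np.cos(w),-np.sin(w),0],[np.sin(w),np.cos(w),0],[0,0,1]])
    uv=proj(n,box@R.T+[x,y,z]).astype(np.float32)
    h=cv2.convexHull(uv)
    im=np.zeros((420*K,560*K),np.uint8);cv2.fillConvexPoly(im,np.round(((h+.5)*K-.5)*16).astype(np.int32),255,shift=4)
    return cv2.resize(im,(560,420),interpolation=cv2.INTER_AREA)/255.
for ns in(("side","top"),("side",),("top",)):
    cost=lambda p:sum(np.abs(soft(n,[p[0],p[1],.1878])-M[n]).sum() for n in ns)
    p0=np.array([.434,.228]);r=minimize(cost,p0,method="Nelder-Mead",options=dict(initial_simplex=np.array([p0,p0+[.004,0],p0+[0,.004]])))
    print(ns,np.round(r.x,4),r.fun)
    if len(ns)==2: print([soft(n,[*r.x,.1878]).sum() for n in ns])
E
```

```text
side 139 37862
..............................
..............................
..............................
..............................
..............................
..............................
..............................
..........###.................
..........#####...............
.........#########............
.........###########..........
.........############.........
.........############.........
.........############.........
.........###########..........
.........###########..........
.........###########..........
.........###########..........
.........###########..........
...........#########..........
.............######...........
..............#####...........
..............................
..............................
..............................
..............................
..............................
..............................
..............................
..............................
..............................
..............................
top 59 12866
....................
....................
....................
....................
....................
.......####.........
......#######.......
......#######.......
......#######.......
......#######.......
.....#######........
.....#######........
.....#######........
......######........
....................
....................
....................
....................
....................
....................
('side', 'top') [0.4349 0.2294] 70.7764705882353
[np.float64(197.51372549019607), np.float64(68.13333333333333)]
('side',) [0.4338 0.2273] 58.133333333333326
('top',) [0.435  0.2303] 9.827450980392157
```

```bash
cat >> h.py <<'E'
def toolyaw(s=None):
    s=s or manip.get_state();w,x,y,z=s['ee_rot'];return np.arctan2(2*(x*y+w*z),1-2*(y*y+z*z))
def go(target,yaw=None):
    s=manip.get_state();p=np.array(s['position']);a=toolyaw(s)
    w,x,y,z=s['ee_rot'];from scipy.spatial.transform import Rotation as Ro
    R=Ro.from_quat([x,y,z,w]).as_matrix()
    d=R.T@(np.array(target)-p)*1000
    t=0 if yaw is None else -((yaw-a+np.pi)%(2*np.pi)-np.pi)
    print("shift",np.round(d,1),"turn",round(t,3),"| pos",np.round(p,4),"yaw",round(a,3),"F",np.round(s['contact_force'],2),"w",round(s['width'],4),"t",s['clock'],"tilt",np.round(R[:,2],3),"q6",round(s['qpos'][5],2))
E
python3 - <<'E'
from h import *
t=lambda a,b:(a/3.8+210,b/3.8+120); s=lambda a,b:(a/3+165,b/3+110)
c=atz("top",t(643,292),.055);h=atz("top",t(718,388),.057);print("rim",c,"handle",h,np.linalg.norm(c-h)); d=c-h;print("yaw",np.arctan2(d[1],d[0]))
c2=atz("side",s(376,135),.055);h2=atz("side",s(472,108),.057);print("rim s",c2,"handle",h2,np.linalg.norm(c2-h2)); d=c2-h2;print("yaw",np.arctan2(d[1],d[0]))
crop(cv2.imread("pics/top0.png"),360,180,410,235,10,"pics/t0pail.png")
crop(cv2.imread("pics/side0.png"),275,130,335,180,10,"pics/s0pail.png")
go([.434,.2295,.27],-1.751)
E
```

```text
rim [ 0.5246376  -0.30477715  0.055     ] handle [ 0.44180764 -0.36761716  0.057     ] 0.10398880233284467
yaw 0.6490222868070499
rim s [ 0.52593609 -0.30328277  0.055     ] handle [ 0.44096834 -0.36334274  0.057     ] 0.10407073448910714
yaw 0.6153125146703375
shift [-669.  -481.9  -38.7] turn 0.474 | pos [ 0.1665 -0.5504  0.2313] yaw -1.277 F [-0.87  0.73  1.25] w 0.0858 t 0.9 tilt [-0. -0. -1.] q6 -0.12
```

View pics/t0pail.png

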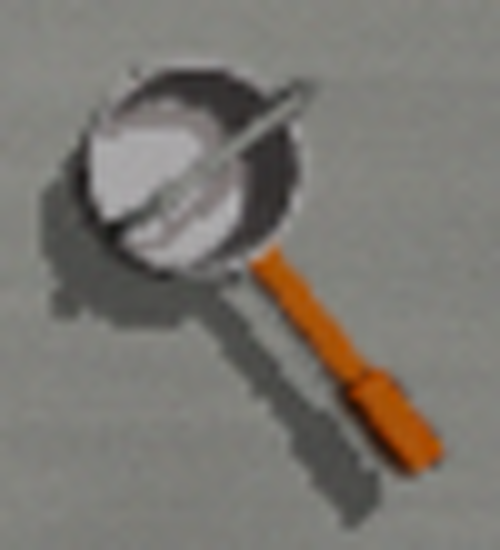

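View pics/s0pail.png

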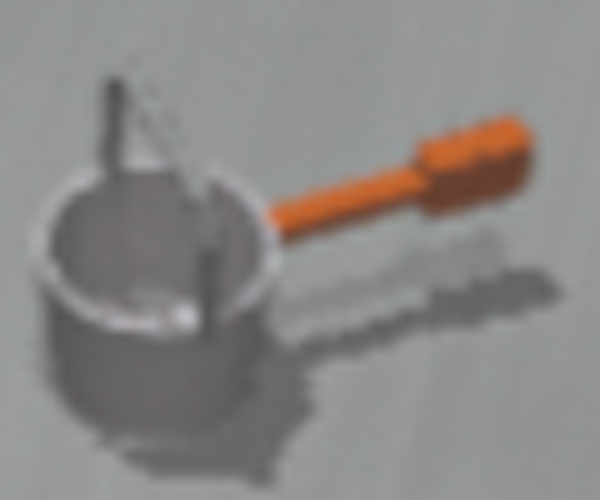

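Emit:
{"fn": "drive_tool", "kwargs": {"steps": [[-669, -482, -60, 0.47, 0], [-669, -482, -60, 0.47, 0], [-669, -482, -60, 0.47, 0], [-669, -482, -60, 0.47, 0], [-669, -482, -60, 0.47, 0]], "squeeze": 30}}

```text
clock: 1.4
position: [0.2477, -0.3127, 0.2496]
ee_rot: [0.0, -0.642, 0.767, -0.0]
contact_force: [0.1, -0.0, -0.4]
width: 0.043
```

```bash
python3 -c "
from h import *
go([.434,.2295,.27],-1.751)
p=atz('top',(400,221.5),.059);print(p)"
```

```text
shift [-566.6  -87.6  -20.4] turn 0.003 | pos [ 0.2477 -0.3127  0.2496] yaw -1.748 F [ 0.13 -0.02 -0.37] w 0.043 t 1.4 tilt [ 0.001 -0.    -1.   ] q6 0.67
[ 0.44369783 -0.37051331  0.059     ]
```

Emit:
{"fn": "drive_tool", "kwargs": {"steps": [[-566, -88, -30, 0, 0], [-566, -88, -30, 0, 0], [-566, -88, -30, 0, 0], [-566, -88, -30, 0, 0], [-566, -88, -30, 0, 0]]}}

```text
clock: 1.9
position: [0.3288, -0.0766, 0.2631]
ee_rot: [0.001, -0.641, 0.767, -0.001]
contact_force: [1.3, -0.4, -0.7]
width: 0.0429
```

Emit:
{"fn": "drive_tool", "kwargs": {"steps": [[-320, -48, -10, 0, 0], [-320, -48, -10, 0, 0], [-320, -48, -10, 0, 0], [-320, -48, -10, 0, 0], [-320, -48, -10, 0, 0]]}}

```text
clock: 2.4
position: [0.4088, 0.1605, 0.271]
ee_rot: [0.001, -0.642, 0.767, -0.002]
contact_force: [1.6, -0.5, 0.0]
width: 0.0427
```

```bash
python3 -c "
from h import *
go([.434,.2295,.27],-1.751)"
```

```text
shift [-72.3 -12.6   1. ] turn 0.003 | pos [0.4088 0.1605 0.271 ] yaw -1.748 F [ 1.56 -0.46  0.01] w 0.0427 t 2.4 tilt [ 0.004 -0.001 -1.   ] q6 1.97
```

Emit:
{"fn": "drive_tool", "kwargs": {"steps": [[-40, -7, 0, 0, 0], [-72, -12, 0, 0, 0], [-72, -12, 0, 0, 0], [-72, -12, 0, 0, 0]]}}

```text
clock: 2.8
position: [0.4331, 0.2296, 0.2706]
ee_rot: [0.0, -0.642, 0.766, -0.002]
contact_force: [-0.6, 0.2, 0.4]
width: 0.043
```

```bash
python3 -c "
from h import *
I=grab('a');crop(I['side'],210,240,330,360,5,'pics/sa.png');crop(I['top'],160,170,280,260,6,'pics/ta.png')
go([.434,.2295,.170],-1.751)"
```

```text
shift [ -1.4  -0.6 100.9] turn 0.002 | pos [0.4329 0.2284 0.2709] yaw -1.749 F [ 0.11 -0.52 -0.78] w 0.0423 t 2.9 tilt [ 0.003 -0.002 -1.   ] q6 2.09
```

View pics/sa.png

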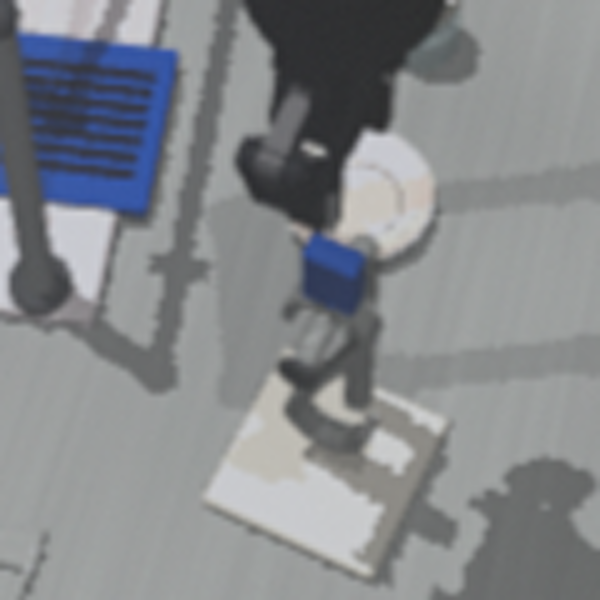

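Emit:
{"fn": "drive_tool", "kwargs": {"steps": [[-1, -1, 35, 0, 0], [-1, -1, 60, 0, 0], [-1, -1, 60, 0, 0]]}}

```text
clock: 3.2
position: [0.4315, 0.2269, 0.2082]
ee_rot: [-0.003, -0.641, 0.768, -0.001]
contact_force: [-0.3, -0.5, 0.8]
width: 0.0426
```

```bash
python3 -c "
from h import *
I=grab('b');crop(I['side'],210,240,330,360,5,'pics/sb.png');crop(I['top'],160,170,280,260,6,'pics/tb.png')
go([.434,.2295,.170],-1.751)"
```

```text
shift [-1.3  0.6 41.5] turn 0.001 | pos [0.4343 0.2282 0.2115] yaw -1.75 F [-0.01  0.3   0.74] w 0.043 t 3.3 tilt [ 0.003 -0.002 -1.   ] q6 2.1
```

View pics/sb.png

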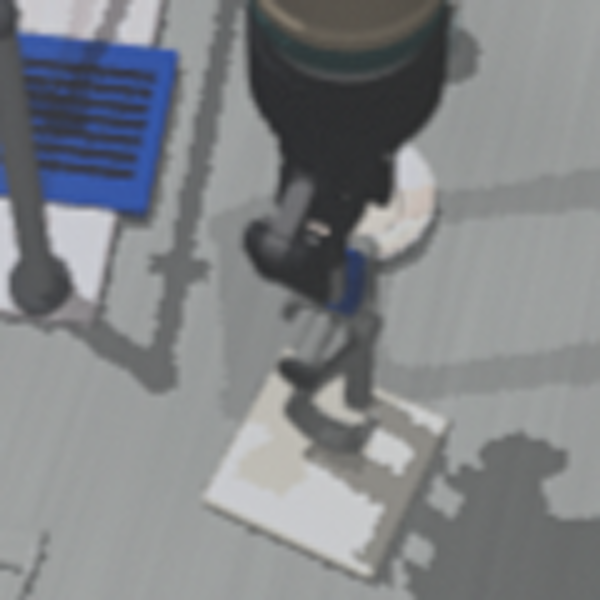

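View pics/tb.png

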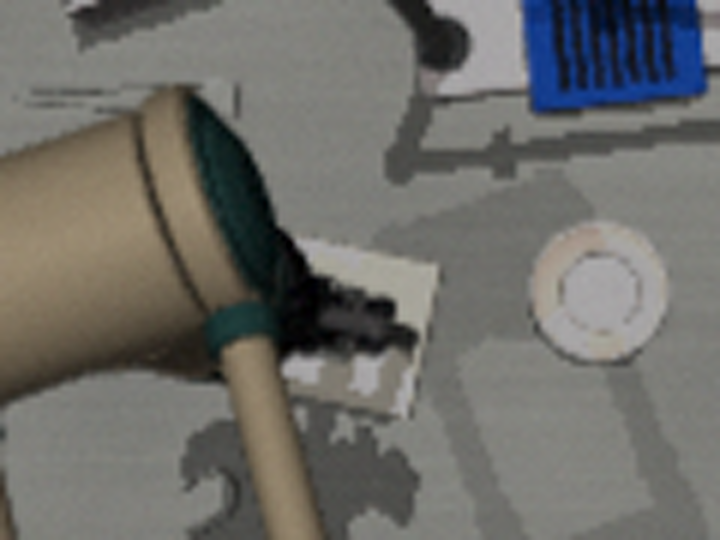

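```bash
python3 -c "
from h import *
s=manip.get_state();p=np.array(s['position']);a=toolyaw()
X=np.array([np.cos(a),np.sin(a),0]);Y=np.array([np.sin(a),-np.cos(a),0])
I=cv2.imread('pics/side_b.png')
B=cv2.resize(I[240:360,210:330],None,fx=5,fy=5,interpolation=cv2.INTER_CUBIC)
for sx in(-1,1):
  pts=[p+X*sx*.0215+Y*v+np.array([0,0,h]) for v,h in((-.011,.008),(.011,.008),(.011,.045),(-.011,.045))]
  u=((proj('side',pts)-[210,240]+.5)*5).astype(int)
  cv2.polylines(B,[u],True,(0,255,255) if sx<0 else (0,255,0),1)
w=-.18;hx=np.array([np.cos(w),np.sin(w),0]);hy=np.array([-np.sin(w),np.cos(w),0]);g=np.array([.434,.2295,.1878])
for sy in(-1,1):
  pts=[g+hx*v+hy*.007*sy+np.array([0,0,h]) for v,h in((-.013,.015),(.013,.015),(.013,-.023),(-.013,-.023))]
  u=((proj('side',pts)-[210,240]+.5)*5).astype(int)
  cv2.polylines(B,[u],True,(0,0,255),1)
cv2.imwrite('pics/ov.png',B)"
```

```text
(no output)
```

View pics/ov.png

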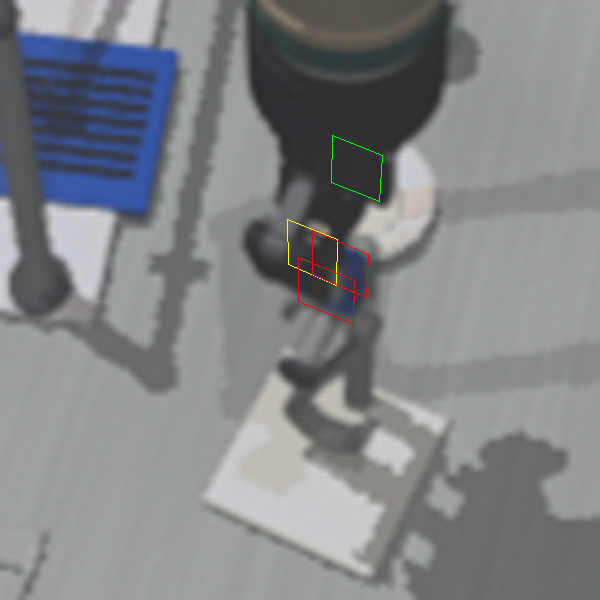

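Emit:
{"fn": "drive_tool", "kwargs": {"steps": [[-1, 0, 25, 0, 0], [-1, 0, 41, 0, 0], [-1, 0, 41, 0, 0]]}}

```text
clock: 3.6
position: [0.4342, 0.2285, 0.1706]
ee_rot: [0.0, -0.641, 0.768, -0.002]
contact_force: [-0.7, -0.9, 0.4]
width: 0.0426
```

Emit:
{"fn": "drive_tool", "kwargs": {"steps": [[0, 0, 0, 0, -1], [0, 0, 0, 0, -1], [0, 0, 0, 0, -1], [0, 0, 0, 0, -1], [0, 0, 0, 0, -1]], "squeeze": 40}}

```text
clock: 4.1
position: [0.4355, 0.2288, 0.1723]
ee_rot: [0.002, -0.641, 0.768, -0.003]
contact_force: [-0.4, -1.7, 6.6]
width: 0.0132
```

```bash
python3 -c "
from h import *
I=grab('c');crop(I['side'],210,240,330,360,5,'pics/sc.png')
go([.434,.2295,.170],-1.751)"
```

```text
shift [-0.5  1.5  2.3] turn 0.0 | pos [0.4354 0.2288 0.1723] yaw -1.751 F [-0.07 -0.83  6.1 ] w 0.0139 t 4.2 tilt [ 0.006 -0.002 -1.   ] q6 2.1
```

View pics/sc.png

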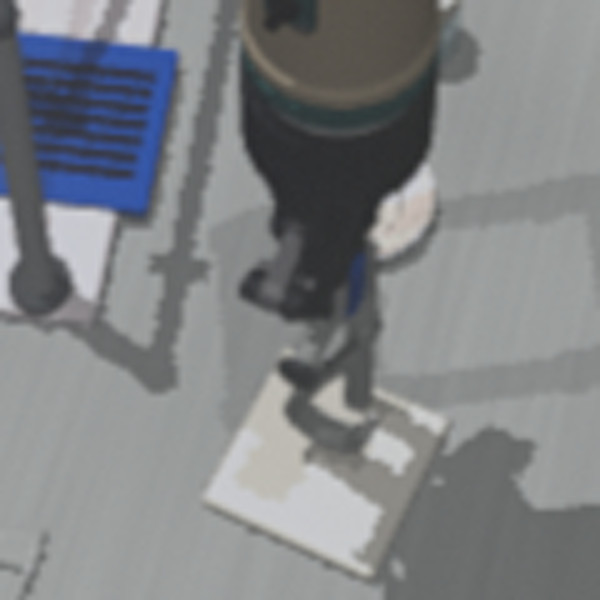

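Emit:
{"fn": "drive_tool", "kwargs": {"steps": [[0, 0, -14, 0, -1], [0, 0, -28, 0, -1], [0, 0, -28, 0, -1]]}}

```text
clock: 4.5
position: [0.4366, 0.2294, 0.2022]
ee_rot: [0.004, -0.641, 0.768, -0.003]
contact_force: [0.5, 0.5, -0.8]
width: 0.0132
```

```bash
python3 -c "
from h import *
go([.4354,.2288,.2],-1.751)"
```

```text
shift [0.8 1.1 2.2] turn 0.0 | pos [0.4366 0.2294 0.2022] yaw -1.751 F [ 0.54  0.5  -0.78] w 0.0132 t 4.5 tilt [ 0.01 -0.   -1.  ] q6 2.1
```

Emit:
{"fn": "drive_tool", "kwargs": {"steps": [[0, 15, 2, 0, -1], [0, 35, 1, 0, -1], [0, 60, 0, 0, -1], [0, 60, 0, 0, -1]]}}

```text
clock: 4.9
position: [0.3718, 0.2399, 0.2006]
ee_rot: [0.001, -0.641, 0.767, -0.002]
contact_force: [0.1, 0.2, -0.5]
width: 0.0135
```

```bash
python3 -c "
from h import *
I=grab('d');crop(I['side'],210,240,330,360,5,'pics/sd.png')
# rail seat target at stand y=-90, then approach 60 back and 28 up
o=np.array([.6155,.0066,0]);w=.12;x=np.array([np.cos(w),np.sin(w),0]);y=np.array([-np.sin(w),np.cos(w),0])
seat=o+y*-.09+[0,0,.25];tcp=seat+[0,0,.0328-.016];print('seat',seat,'tcp seated',tcp)
pre=tcp-x*.07+[0,0,.06];print(pre);go(pre,-np.pi/2+.12)"
```

```text
seat [ 0.6262741  -0.08275278  0.25      ] tcp seated [ 0.6262741  -0.08275278  0.2668    ]
[ 0.55677749 -0.09113263  0.3268    ]
shift [ 293.8 -238.2 -123.6] turn -0.298 | pos [0.3757 0.2402 0.2013] yaw -1.749 F [ 0.93 -0.23 -0.87] w 0.0135 t 5.0 tilt [ 0.009 -0.001 -1.   ] q6 2.17
```

View pics/sd.png

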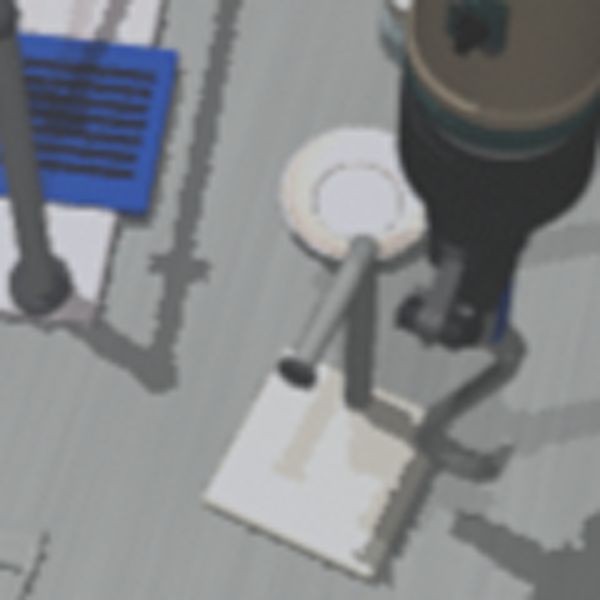

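Emit:
{"fn": "drive_tool", "kwargs": {"steps": [[0, 0, -45, 0, -1], [30, 0, -90, -0.1, -1], [75, -35, -120, -0.2, -1], [120, -70, -124, -0.298, -1], [150, -110, -124, -0.298, -1]]}}

```text
clock: 5.5
position: [0.4428, 0.0895, 0.3267]
ee_rot: [-0.004, 0.749, -0.663, 0.005]
contact_force: [1.8, 0.5, -0.5]
width: 0.0135
```

```bash
python3 -c "
from h import *
go([0.5568,-.0911,.3268],-np.pi/2+.12)"
```

```text
shift [193.1 -91.1   1.5] turn 0.002 | pos [0.4428 0.0895 0.3267] yaw -1.449 F [ 1.79  0.55 -0.5 ] w 0.0135 t 5.5 tilt [ 0.013 -0.    -1.   ] q6 1.49
```

Emit:
{"fn": "drive_tool", "kwargs": {"steps": [[45, -22, 0, 0, -1], [90, -43, 0, 0, -1], [135, -65, 0, 0, -1], [180, -85, 1, 0, -1], [193, -91, 1, 0, -1]]}}

```text
clock: 6.0
position: [0.559, -0.0959, 0.3257]
ee_rot: [-0.003, 0.747, -0.664, 0.006]
contact_force: [0.2, 0.6, -1.6]
width: 0.0131
```

Emit:
{"fn": "drive_tool", "kwargs": {"steps": [[0, 0, 15, 0, -1], [0, 0, 15, 0, -1]]}}

```text
clock: 6.2
position: [0.5584, -0.0965, 0.3079]
ee_rot: [-0.002, 0.747, -0.665, 0.003]
contact_force: [-1.1, 0.8, -1.6]
width: 0.0133
```

```bash
python3 -c "
from h import *
I=grab('e');crop(I['side'],170,100,320,310,3.5,'pics/se.png');crop(I['top'],210,120,410,250,4,'pics/te.png')
go([0.6263,-.0828,.2668+.028],-np.pi/2+.12)"
```

```text
shift [ -4.7 -68.4  16.2] turn -0.002 | pos [ 0.5587 -0.0954  0.3103] yaw -1.453 F [ 0.06 -0.02 -0.32] w 0.0133 t 6.3 tilt [ 0.011 -0.002 -1.   ] q6 1.16
```

View pics/se.png

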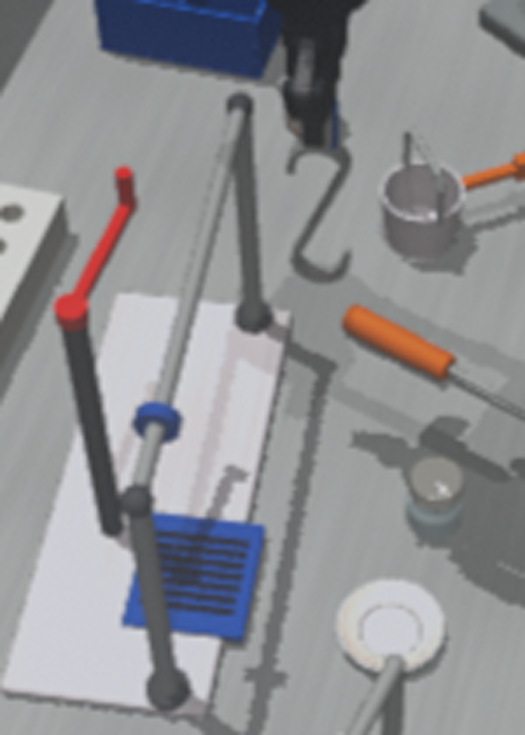

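View pics/te.png

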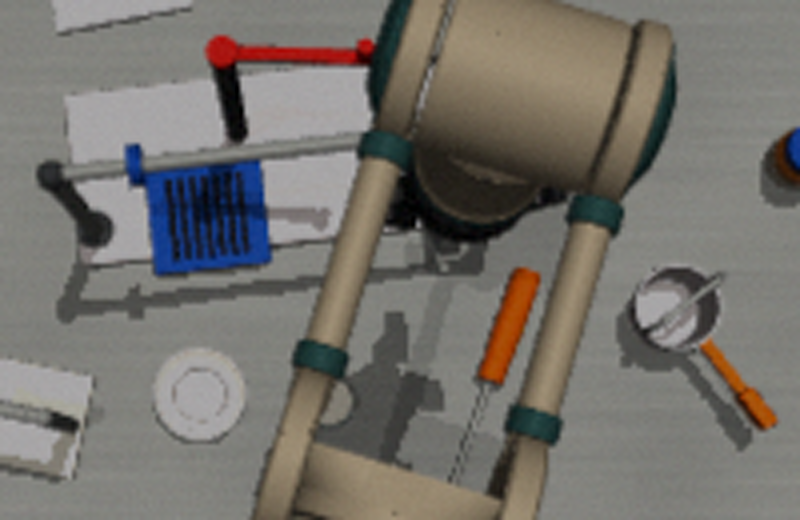

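```bash
cat >> h.py <<'E'
def hookpts():
    L=[]
    for th in np.linspace(0,np.pi,15): L.append((18.5*np.cos(th),18.5*np.sin(th)))
    L=[(18.5,-6)]+L
    for th in np.linspace(0,-np.pi,15): L.append((18.5*np.cos(th),-95+18.5*np.sin(th)))
    L.append((-18.5,-89))
    return np.array([(a,0,b) for a,b in L])/1000   # hook origin frame
def Rz(w): return np.array([[np.cos(w),-np.sin(w),0],[np.sin(w),np.cos(w),0],[0,0,1]])
def Ry(w): return np.array([[np.cos(w),0,np.sin(w)],[0,1,0],[-np.sin(w),0,np.cos(w)]])
O=np.array([.6155,.0066,0]);W=.12
def st(x,y,z): return O+Rz(W)@np.array([x,y,z])
def instand(p): return Rz(W).T@(np.array(p)-O)
E
python3 - <<'E'
from h import *
p=np.array([.5587,-.0954,.3103]);g=p+[0,0,.016]
o=g-[0,0,.043]
pts=o+hookpts()@Rz(.12).T
B=cv2.resize(cv2.imread('pics/side_e.png')[120:220,230:310],None,fx=7,fy=7,interpolation=cv2.INTER_CUBIC)
u=((proj('side',pts)-[230,120]+.5)*7).astype(int);cv2.polylines(B,[u],False,(0,255,255),1)
r=((proj('side',[st(0,-.165,.25),st(0,.1,.25)])-[230,120]+.5)*7).astype(int);cv2.polylines(B,[r],False,(0,255,0),1)
cv2.imwrite('pics/ove.png',B)
E
```

```text
(no output)
```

View pics/ove.png

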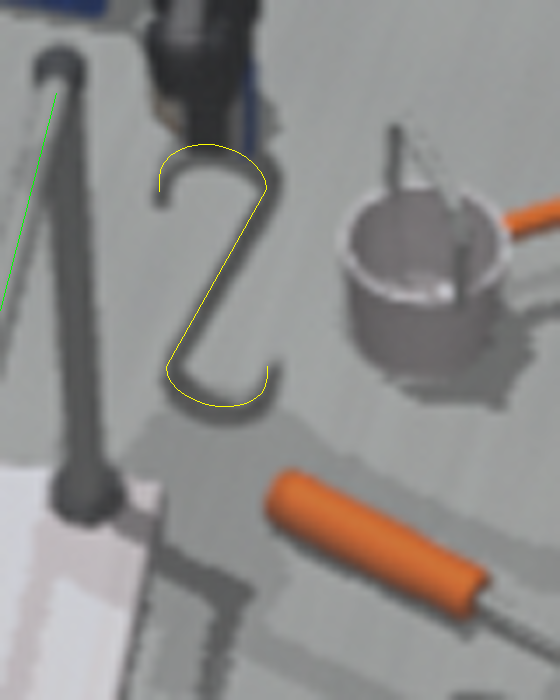

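Emit:
{"fn": "drive_tool", "kwargs": {"steps": [[-4, -5, 12, 0, -1], [-4, -20, 12, 0, -1], [-4, -36, 12, 0, -1], [-4, -36, 12, 0, -1]]}}

```text
clock: 6.7
position: [0.5956, -0.0858, 0.2982]
ee_rot: [-0.004, 0.748, -0.664, 0.005]
contact_force: [-0.7, -0.2, -0.1]
width: 0.0131
```

```bash
python3 -c "
from h import *
I=grab('f');crop(I['side'],210,110,310,220,6.5,'pics/sf.png')
go([0.6263,-.0828,.2668+.03],-np.pi/2+.12)"
```

```text
shift [  0.4 -32.8   2. ] turn -0.001 | pos [ 0.5937 -0.0863  0.2984] yaw -1.452 F [-0.67  0.11 -0.44] w 0.0137 t 6.8 tilt [ 0.01  -0.002 -1.   ] q6 1.19
```

View pics/sf.png

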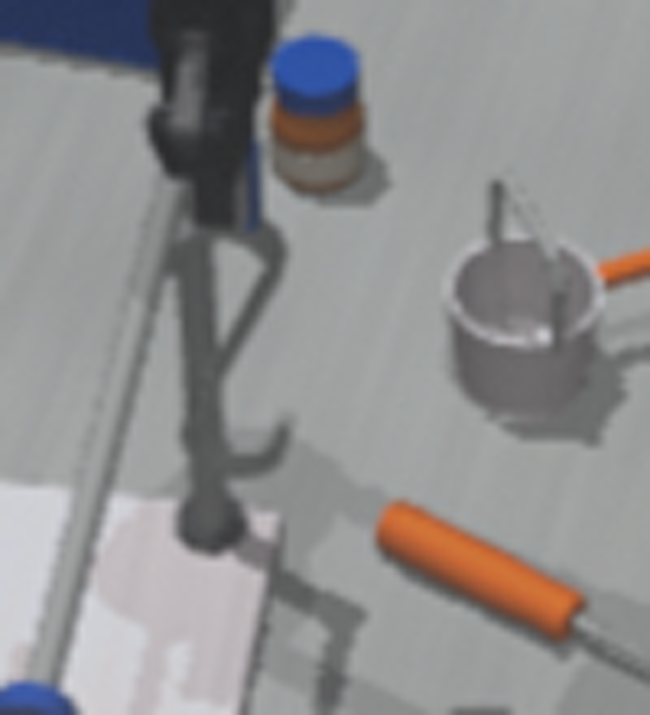

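Emit:
{"fn": "drive_tool", "kwargs": {"steps": [[0, -11, 1, 0, -1], [0, -22, 1, 0, -1], [0, -33, 1, 0, -1], [0, -33, 1, 0, -1]]}}

```text
clock: 7.2
position: [0.6282, -0.0822, 0.2973]
ee_rot: [-0.003, 0.748, -0.664, 0.005]
contact_force: [0.1, -0.2, -0.7]
width: 0.0136
```

```bash
python3 -c "
from h import *
I=grab('g');crop(I['side'],210,110,310,220,6.5,'pics/sg.png')
go([0.6263,-.0828,.2668],-np.pi/2+.12)"
```

```text
shift [ 0.3  0.7 30.6] turn -0.001 | pos [ 0.6267 -0.0824  0.2974] yaw -1.452 F [ 0.04 -0.07 -1.77] w 0.0137 t 7.3 tilt [ 0.009 -0.002 -1.   ] q6 1.21
```

View pics/sg.png

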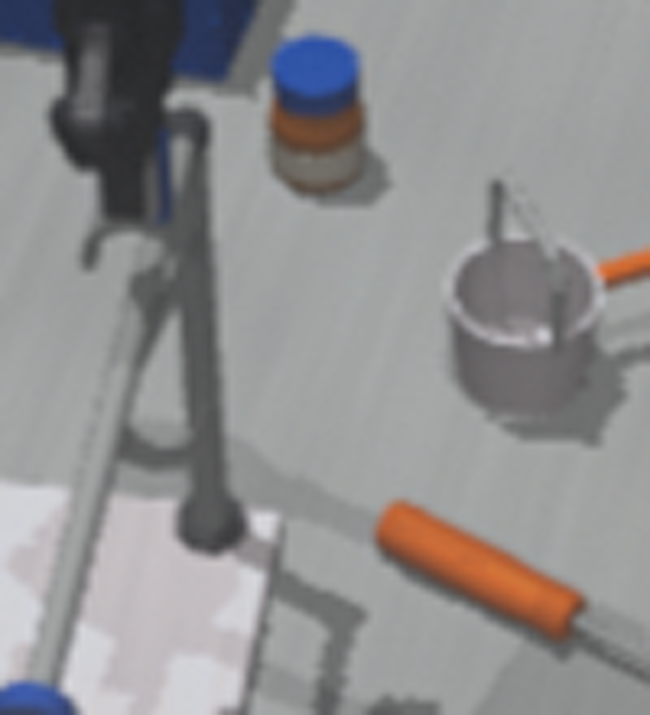

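Emit:
{"fn": "drive_tool", "kwargs": {"steps": [[0, 0, 10, 0, -1], [0, 0, 20, 0, -1], [0, 0, 25, 0, -1], [0, 0, 27, 0, -1]]}}

```text
clock: 7.7
position: [0.6261, -0.0824, 0.269]
ee_rot: [-0.002, 0.748, -0.664, 0.003]
contact_force: [0.0, 1.4, -1.4]
width: 0.0137
```

Emit:
{"fn": "drive_tool", "kwargs": {"steps": [[0, 0, 3, 0, -1], [0, 0, 3, 0, -1]]}}

```text
clock: 7.9
position: [0.6264, -0.0824, 0.2677]
ee_rot: [-0.003, 0.748, -0.664, 0.004]
contact_force: [-2.3, 0.0, 3.7]
width: 0.0134
```

Emit:
{"fn": "drive_tool", "kwargs": {"steps": [[0, 0, 0, 0, 0], [0, 0, 0, 0, 0], [0, 0, 0, 0, 0], [0, 0, -40, 0, 0], [0, 0, -80, 0, 0]]}}

```text
clock: 8.4
position: [0.6249, -0.0821, 0.3469]
ee_rot: [-0.002, 0.748, -0.664, 0.002]
contact_force: [0.6, -1.1, 1.2]
width: 0.0428
```

```bash
python3 -c "
from h import *
I=grab('h');crop(I['side'],210,110,310,220,6.5,'pics/sh.png');crop(I['top'],280,130,410,240,5,'pics/th.png')
go([0.6263,-.0828,.2668],-np.pi/2+.12)"
```

```text
shift [-0.8  3.4 87.1] turn -0.001 | pos [ 0.6279 -0.0828  0.354 ] yaw -1.452 F [-0.75  0.67  0.95] w 0.0427 t 8.5 tilt [ 0.021 -0.004 -1.   ] q6 1.21
```

View pics/sh.png

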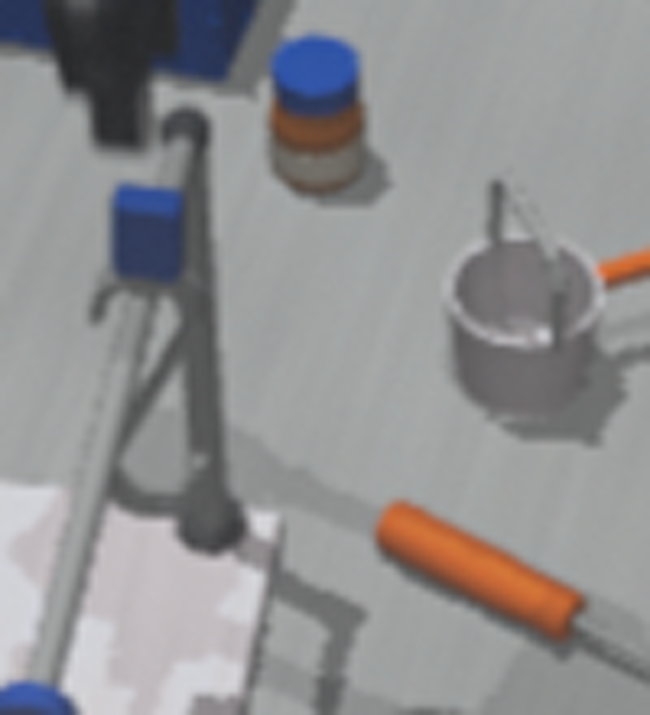

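```bash
python3 -c "
from h import *
h=atz('side',(322.3,143.7),.059);c=atz('side',(275+15.7,130+24.5),.055);d=c-h;print(h,c,np.linalg.norm(d),np.arctan2(d[1],d[0]))
h=atz('top',(360+39.8,180+41.5),.059);c=atz('top',(360+19.2,180+17.3),.055);d=c-h;print(h,c,np.linalg.norm(d),np.arctan2(d[1],d[0]))
h=atz('top',(360+14.5,180+21),.1);c=atz('top',(360+30.5,180+8.8),.1);d=h-c;print(h,c,(h+c)/2,np.linalg.norm(d),np.arctan2(-d[0],d[1]))
go([.4437,-.37,.25],.66-np.pi/2)
"
```

```text
[ 0.44274792 -0.37093532  0.059     ] [ 0.52536227 -0.3055796   0.055     ] 0.10541584194845081 0.6692868090366714
[ 0.44369438 -0.36986388  0.059     ] [ 0.52312521 -0.30472582  0.055     ] 0.10280186392082058 0.686853657348351
[ 0.50620486 -0.27948336  0.1       ] [ 0.54538812 -0.33057731  0.1       ] [ 0.52579649 -0.30503033  0.1       ] 0.06438882013645876 0.6542211682348347
shift [262.6 219.1 101.4] turn -0.541 | pos [ 0.6279 -0.0828  0.354 ] yaw -1.452 F [-0.75  0.67  0.95] w 0.0427 t 8.5 tilt [ 0.021 -0.004 -1.   ] q6 1.21
```

Emit:
{"fn": "drive_tool", "kwargs": {"steps": [[38, 32, 0, -0.12, 0.2], [76, 64, 0, -0.25, 0.2], [115, 95, 10, -0.38, 0.2], [150, 125, 30, -0.541, 0.2], [190, 160, 60, -0.541, 0.2]]}}

```text
clock: 9.0
position: [0.4991, -0.2821, 0.2991]
ee_rot: [-0.002, 0.899, -0.439, 0.012]
contact_force: [1.1, -0.5, -0.1]
width: 0.0508
```

```bash
python3 -c "
from h import *
go([.443,-.3705,.13],.67-np.pi/2)"
```

```text
shift [ 32.1 101.  168.3] turn -0.007 | pos [ 0.4991 -0.2821  0.2991] yaw -0.908 F [ 1.07 -0.48 -0.1 ] w 0.0508 t 9.0 tilt [ 0.023 -0.006 -1.   ] q6 0.27
```

Emit:
{"fn": "drive_tool", "kwargs": {"steps": [[16, 48, 10, 0, 0.2], [32, 95, 60, 0, 0.2], [32, 101, 110, 0, 0.2], [32, 101, 110, 0, 0.2]]}}

```text
clock: 9.4
position: [0.4382, -0.3699, 0.1834]
ee_rot: [-0.003, 0.898, -0.44, 0.008]
contact_force: [-0.0, 1.0, 0.0]
width: 0.0514
```

```bash
python3 -c "
from h import *
I=grab('i');crop(I['side'],260,90,360,190,6,'pics/si.png');crop(I['side'],210,110,310,220,6.5,'pics/sih.png');crop(I['top'],330,130,430,240,6,'pics/ti.png')
go([.443,-.3705,.031],.67-np.pi/2)"
```

```text
shift [  2.   -0.3 153.2] turn -0.01 | pos [ 0.439  -0.3691  0.1842] yaw -0.91 F [-0.41 -0.86 -0.41] w 0.0513 t 9.5 tilt [ 0.017  0.    -1.   ] q6 0.08
```

View pics/si.png

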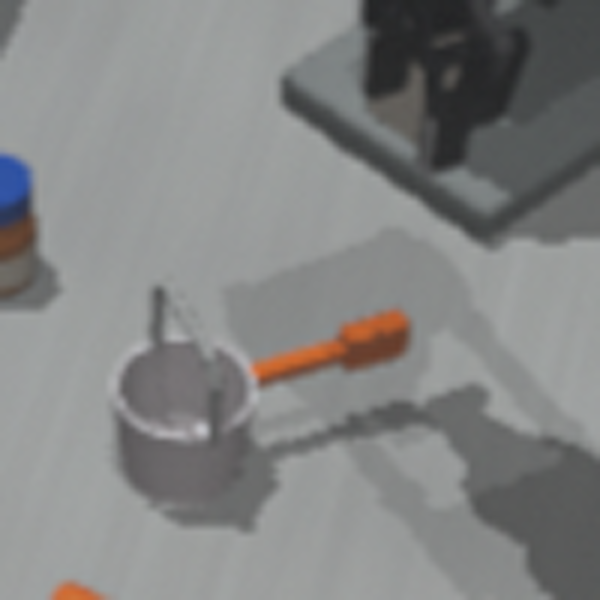

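View pics/sih.png

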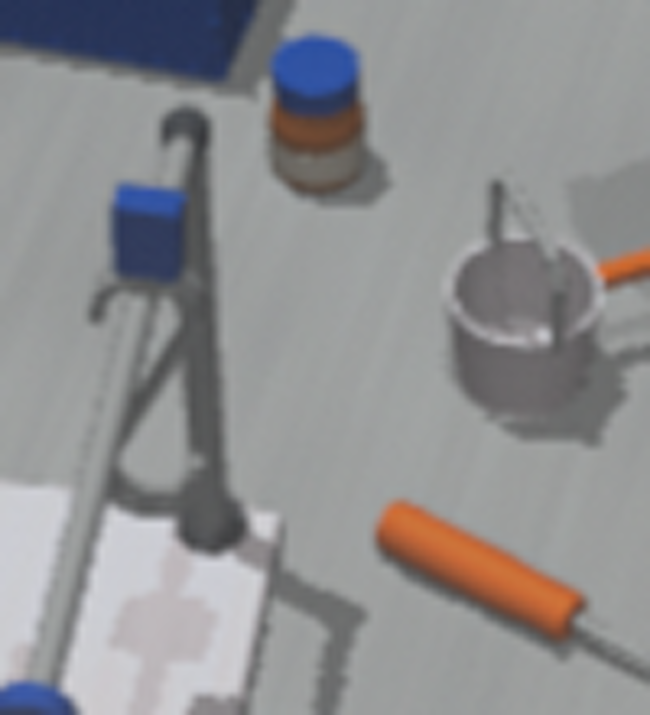

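View pics/ti.png

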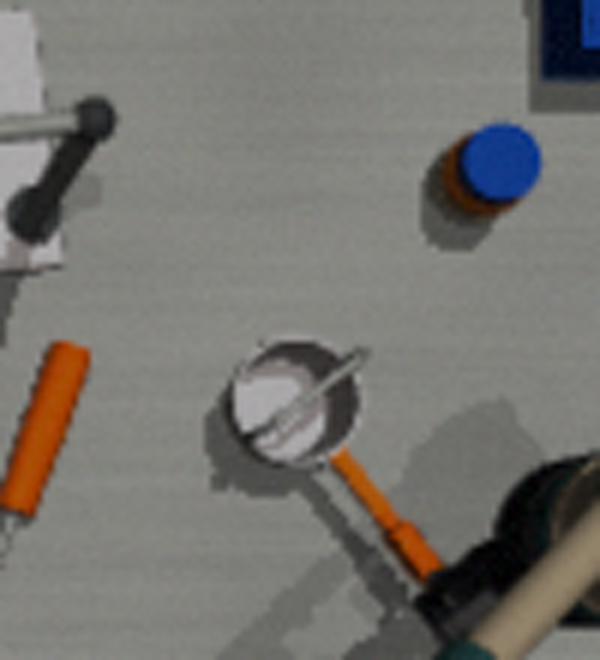

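Emit:
{"fn": "drive_tool", "kwargs": {"steps": [[2, 0, 45, 0, 0.2], [2, 0, 90, 0, 0.2], [2, 0, 115, 0, 0.2], [2, 0, 115, 0, 0.2]]}}

```text
clock: 9.9
position: [0.4413, -0.3687, 0.0668]
ee_rot: [-0.005, 0.898, -0.439, 0.005]
contact_force: [0.1, 0.0, 0.9]
width: 0.0516
```

```bash
python3 -c "
from h import *
I=grab('j');crop(I['side'],260,90,360,190,6,'pics/sj.png');crop(I['top'],330,130,430,240,6,'pics/tj.png')
go([.443,-.3705,.031],.67-np.pi/2)"
```

```text
shift [-1.4  0.5 39.6] turn -0.009 | pos [ 0.4435 -0.3712  0.0706] yaw -0.91 F [-0.89 -0.5   0.5 ] w 0.0512 t 10.0 tilt [ 0.019 -0.001 -1.   ] q6 0.08
```

View pics/sj.png

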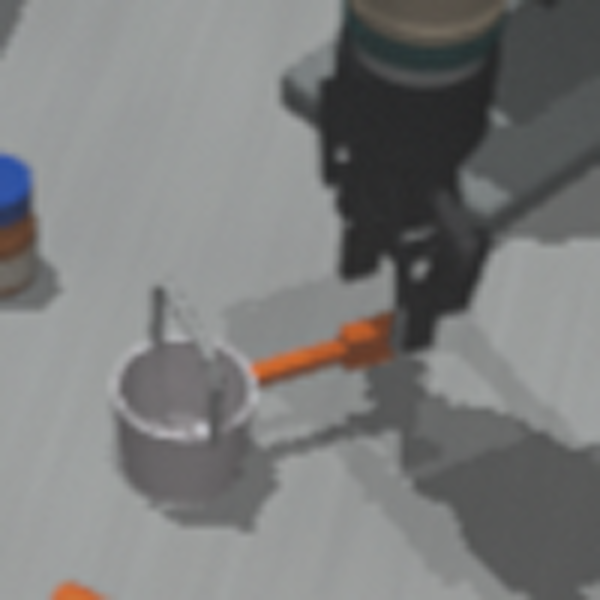

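View pics/tj.png

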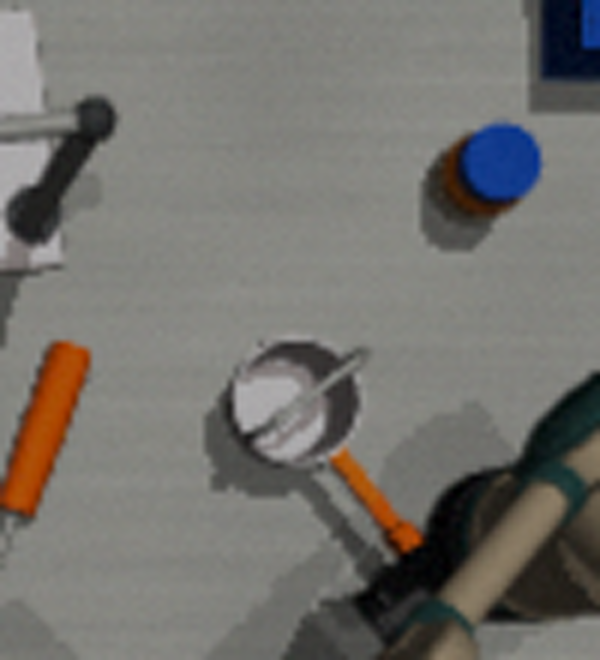

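Emit:
{"fn": "drive_tool", "kwargs": {"steps": [[-1, 0, 20, 0, 0.2], [-1, 0, 39, 0, 0.2], [-1, 0, 39, 0, 0.2]]}}

```text
clock: 10.3
position: [0.4441, -0.3706, 0.0324]
ee_rot: [-0.003, 0.898, -0.439, 0.009]
contact_force: [-0.9, 0.6, 0.6]
width: 0.0511
```

Emit:
{"fn": "drive_tool", "kwargs": {"steps": [[0, 0, 0, 0, -1], [0, 0, 0, 0, -1], [0, 0, 0, 0, -1], [0, 0, 0, 0, -1], [0, 0, 0, 0, -1]], "squeeze": 90}}

```text
clock: 10.8
position: [0.4448, -0.3715, 0.0339]
ee_rot: [-0.003, 0.898, -0.439, 0.01]
contact_force: [-1.6, -1.4, 6.7]
width: 0.0121
```

```bash
python3 -c "
from h import *
I=grab('k');crop(I['side'],260,90,360,190,6,'pics/sk.png')
go([.443,-.3705,.031],.67-np.pi/2)"
```

```text
shift [-2.   0.8  2.9] turn -0.009 | pos [ 0.4448 -0.3716  0.034 ] yaw -0.909 F [-0.73 -0.59  6.11] w 0.0121 t 10.9 tilt [ 0.021 -0.004 -1.   ] q6 0.08
```

View pics/sk.png

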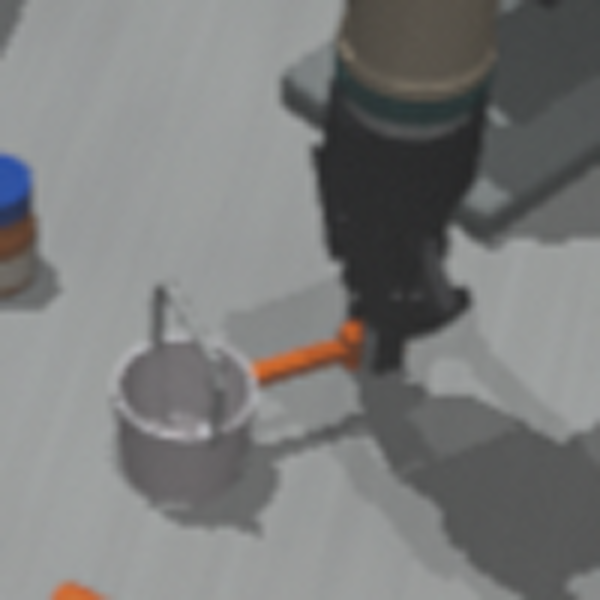

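Emit:
{"fn": "drive_tool", "kwargs": {"steps": [[0, 0, -10, 0, -1], [0, 0, -25, 0, -1], [0, 0, -50, 0, -1], [0, 0, -70, 0, -1], [0, 0, -70, 0, -1]]}}

```text
clock: 11.4
position: [0.4449, -0.3729, 0.1072]
ee_rot: [-0.002, 0.898, -0.439, 0.014]
contact_force: [-0.6, -0.5, 0.1]
width: 0.0124
```

```bash
python3 -c "
from h import *
I=grab('l');crop(I['side'],230,70,360,190,5,'pics/sl.png');crop(I['top'],330,130,430,240,6,'pics/tl.png')
go([.443,-.3705,.1],.67-np.pi/2)
s=manip.get_state();print(s['moment'])"
```

```text
shift [-0.8 -0.2  4.1] turn -0.008 | pos [ 0.4433 -0.3712  0.1041] yaw -0.909 F [ 0.53  0.99 -2.  ] w 0.0124 t 11.5 tilt [ 0.021 -0.005 -1.   ] q6 0.08
[0.00629277 0.06740576 0.02115534]
```

View pics/sl.png

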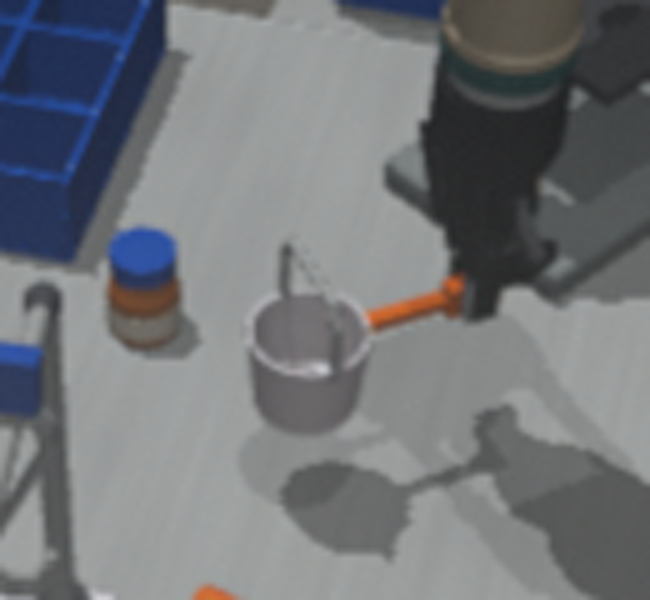

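View pics/tl.png

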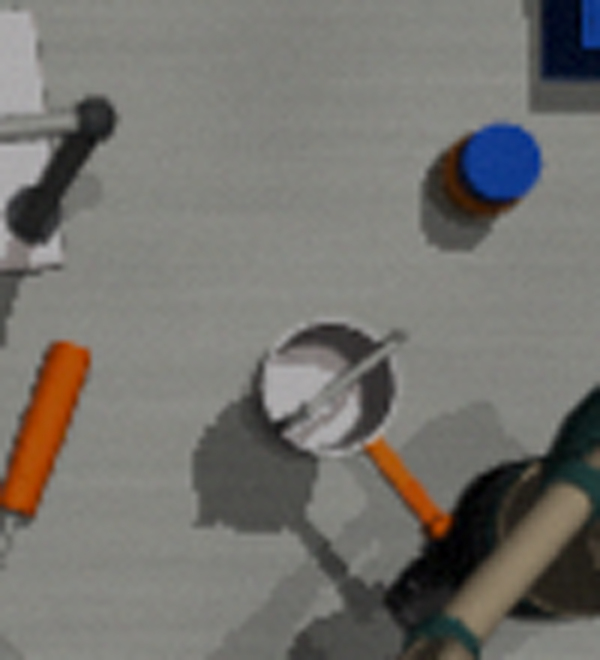

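```bash
python3 - <<'E'
from h import *
S=cv2.imread('pics/side_l.png');T=cv2.imread('pics/top_l.png')
g0=instand([.6264,-.0824,0]);print(g0)
# hook upright at stand y
def draw(n,I,x0,y0,x1,y1,f,lean,yy,fn,yaw=0):
    B=cv2.resize(I[y0:y1,x0:x1],None,fx=f,fy=f,interpolation=cv2.INTER_CUBIC)
    for dy in(-.007,.007):
        h=hookpts()+[0,dy,0]-[0,0,.0102]
        pts=[st(0,yy,.25)+Rz(W+yaw)@Ry(lean)@q for q in h]
        u=((proj(n,pts)-[x0,y0]+.5)*f).astype(int);cv2.polylines(B,[u],False,(0,255,255),1)
    r=((proj(n,[st(0,-.165,.25),st(0,.1,.25)])-[x0,y0]+.5)*f).astype(int);cv2.polylines(B,[r],False,(0,255,0),1)
    cv2.imwrite(fn,B)
draw('side',S,210,110,270,210,8,0,g0[1],'pics/ol1.png')
draw('top',T,290,130,360,190,9,0,g0[1],'pics/ol2.png')
E
```

```text
[ 0.00016723 -0.08966483  0.        ]
```

View pics/ol1.png

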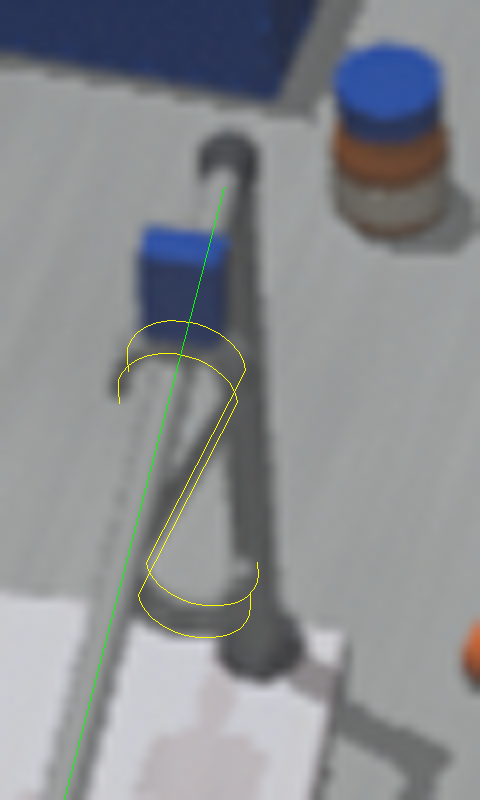

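View pics/ol2.png

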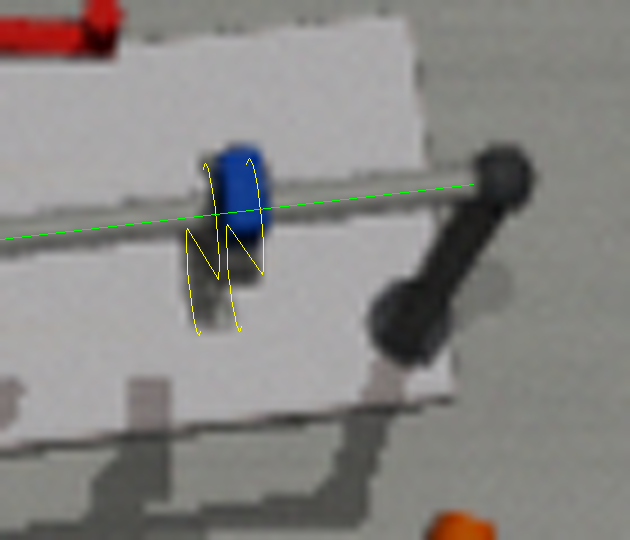

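```bash
python3 -c "
from h import *
print(st(-.19,-.09,.125));go(st(-.19,-.09,.125),-1.451)"
```

```text
[ 0.43764046 -0.1054981   0.125     ]
shift [-212.8 -159.1  -22.2] turn 0.542 | pos [ 0.4433 -0.3712  0.1041] yaw -0.909 F [ 0.53  0.99 -2.  ] w 0.0124 t 11.5 tilt [ 0.021 -0.005 -1.   ] q6 0.08
```

Emit:
{"fn": "drive_tool", "kwargs": {"steps": [[-5, -4, -20, 0.05, -1], [-28, -21, -24, 0.15, -1], [-55, -42, -24, 0.25, -1], [-85, -64, -24, 0.35, -1], [-110, -82, -24, 0.45, -1]]}}

```text
clock: 12.0
position: [0.4384, -0.2314, 0.1258]
ee_rot: [-0.005, 0.776, -0.63, 0.008]
contact_force: [-0.6, 0.4, -0.5]
width: 0.0122
```

```bash
python3 -c "
from h import *
go(st(-.19,-.09,.125),-1.451)"
```

```text
shift [-123.4  -25.2    0.6] turn 0.087 | pos [ 0.4384 -0.2314  0.1258] yaw -1.364 F [-0.59  0.44 -0.52] w 0.0122 t 12.0 tilt [ 0.018 -0.002 -1.   ] q6 0.72
```

Emit:
{"fn": "drive_tool", "kwargs": {"steps": [[-30, -6, 0, 0.02, -1], [-60, -12, 0, 0.05, -1], [-90, -18, 0, 0.087, -1], [-115, -24, 0, 0.087, -1], [-123, -25, 0, 0.087, -1]]}}

```text
clock: 12.5
position: [0.4357, -0.1032, 0.1241]
ee_rot: [-0.005, 0.749, -0.662, 0.005]
contact_force: [-0.5, -0.2, -0.6]
width: 0.0123
```

Emit:
{"fn": "drive_tool", "kwargs": {"steps": [[0, 0, 0, 0, -1], [0, 0, 0, 0, -1]]}}

```text
clock: 12.7
position: [0.4353, -0.1034, 0.1234]
ee_rot: [-0.005, 0.749, -0.662, 0.005]
contact_force: [-0.2, -0.3, -0.4]
width: 0.0125
```

```bash
python3 -c "
from h import *
I=grab('m');crop(I['side'],200,110,320,230,6,'pics/sm.png');crop(I['top'],260,130,380,240,6,'pics/tm.png')
go(st(-.155,-.09,.096),-1.451)"
```

```text
shift [  1.6 -36.2  28.4] turn 0.002 | pos [ 0.4359 -0.1041  0.1238] yaw -1.449 F [-0.06 -0.75 -0.78] w 0.0124 t 12.8 tilt [ 0.014  0.    -1.   ] q6 1.05
```

View pics/sm.png

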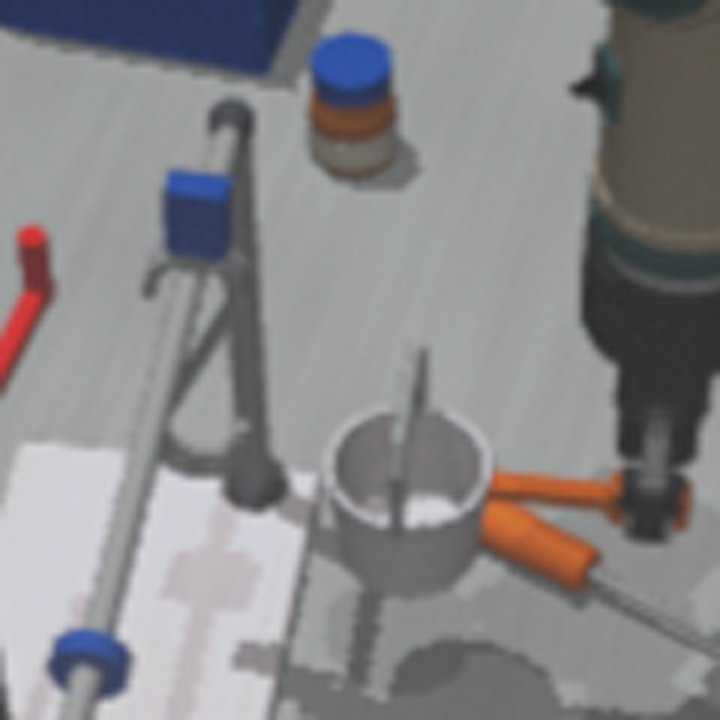

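View pics/tm.png

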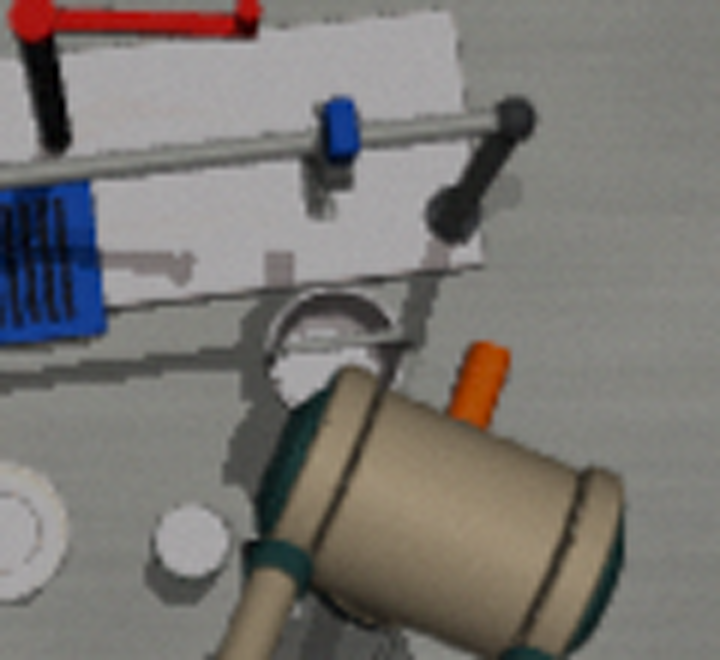

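```bash
cat >> h.py <<'E'
def bailw(p,yaw,tilt=0,dz=.066,d=.105):
    """p TCP, yaw tool yaw -> polyline world: rim,bail corner,...; pail yaw=yaw+pi/2; tilt=pitch (nose down +)"""
    w=yaw+np.pi/2;R=Rz(w)@Ry(tilt);c=np.array(p)+np.array([0,0,.013])  # grip centre
    L=[(d,-.030,.008),(d,-.027,.053),(d,.027,.053),(d,.030,.008)]
    rim=[(d+.036*np.cos(t),.036*np.sin(t),.008) for t in np.linspace(0,2*np.pi,25)]
    return np.array([c+R@np.array(q) for q in L]),np.array([c+R@np.array(q) for q in rim])
def ovl(n,I,box,f,polys,fn):
    x0,y0,x1,y1=box
    B=cv2.resize(I[y0:y1,x0:x1],None,fx=f,fy=f,interpolation=cv2.INTER_CUBIC)
    for k,P_ in enumerate(polys):
        u=((proj(n,P_)-[x0,y0]+.5)*f).astype(int);cv2.polylines(B,[u],False,[(0,255,255),(0,255,0),(255,0,255)][k%3],1)
    cv2.imwrite(fn,B)
E
python3 - <<'E'
from h import *
S=cv2.imread('pics/side_m.png');T=cv2.imread('pics/top_m.png')
b,r=bailw([.4355,-.1037,.1238],-1.449)
print("bail mid stand",instand(b[1:3].mean(0)))
ovl('side',S,(240,150,320,220),9,[b,r],'pics/om1.png');ovl('top',T,(290,150,350,210),9,[b,r],'pics/om2.png')
E
```

```text
bail mid stand [-0.08690998 -0.08776998  0.1898    ]
```

View pics/om1.png

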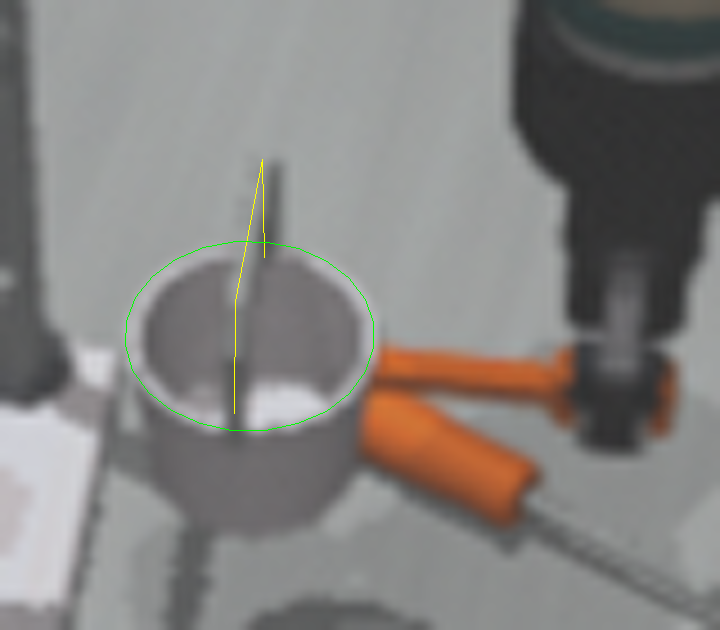

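View pics/om2.png

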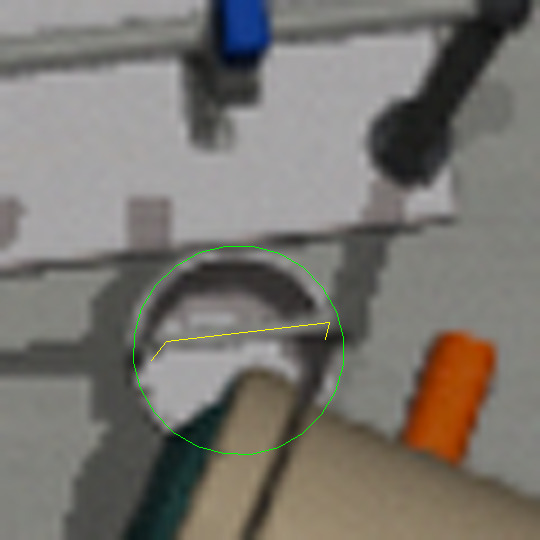

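Emit:
{"fn": "drive_tool", "kwargs": {"steps": [[1, -10, 6, 0, -1], [1, -25, 14, 0, -1], [1, -40, 22, 0, -1], [1, -50, 25, 0, -1], [1, -50, 25, 0, -1]]}}

```text
clock: 13.3
position: [0.4877, -0.099, 0.0986]
ee_rot: [-0.005, 0.749, -0.662, 0.005]
contact_force: [0.3, -0.7, -1.5]
width: 0.0121
```

```bash
python3 - <<'E'
from h import *
I=grab('n');s=manip.get_state();p=np.array(s['position']);a=toolyaw(s)
b,r=bailw(p,a);print("bail mid stand",instand(b[1:3].mean(0)));go(st(-.106,-.089,.099),-1.451)
h=np.array([st(0,-.0897,.25)+Rz(W)@(q-[0,0,.0102]) for q in hookpts()])
ovl('side',I['side'],(220,130,300,210),8,[b,r,h],'pics/on1.png')
E
```

```text
bail mid stand [-0.03627192 -0.08883513  0.16507384]
shift [ -0.  -35.3   0.5] turn 0.003 | pos [ 0.4859 -0.0988  0.0991] yaw -1.448 F [ 0.27 -0.29 -0.18] w 0.0123 t 13.4 tilt [ 0.013  0.001 -1.   ] q6 1.1
```

View pics/on1.png

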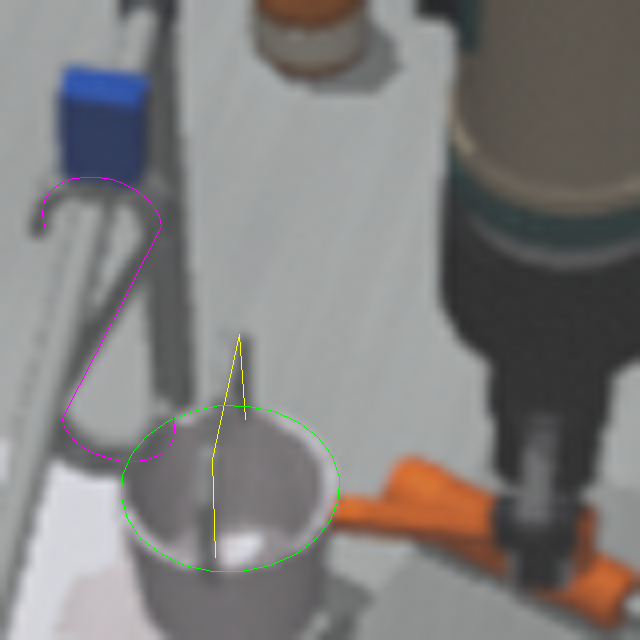

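Emit:
{"fn": "drive_tool", "kwargs": {"steps": [[0, -9, 0, 0, -1], [0, -18, 0, 0, -1], [0, -27, 0, 0, -1], [0, -34, 0, 0, -1], [0, -34, 0, 0, -1]]}}

```text
clock: 13.9
position: [0.5212, -0.0947, 0.0997]
ee_rot: [-0.005, 0.749, -0.662, 0.005]
contact_force: [0.4, -0.7, -1.0]
width: 0.0122
```

```bash
python3 - <<'E'
from h import *
I=grab('o');s=manip.get_state();p=np.array(s['position']);a=toolyaw(s)
b,r=bailw(p,a);print("bail mid stand",instand(b[1:3].mean(0)));go(st(-.105,-.089,.0655),-1.451)
h=np.array([st(0,-.0897,.25)+Rz(W)@(q-[0,0,.0102]) for q in hookpts()])
ovl('side',I['side'],(210,120,290,200),8,[b,h],'pics/oo1.png')
crop(I['side'],210,120,290,200,8,'pics/oo2.png')
crop(I['top'],270,130,350,190,8,'pics/oo3.png')
E
```

```text
bail mid stand [-0.00240746 -0.0886321   0.16537691]
shift [ 0.1 -2.  33.9] turn 0.003 | pos [ 0.5195 -0.0945  0.0994] yaw -1.448 F [-0.13 -0.18 -0.21] w 0.0122 t 14.0 tilt [ 0.012  0.001 -1.   ] q6 1.13
```

View pics/oo1.png

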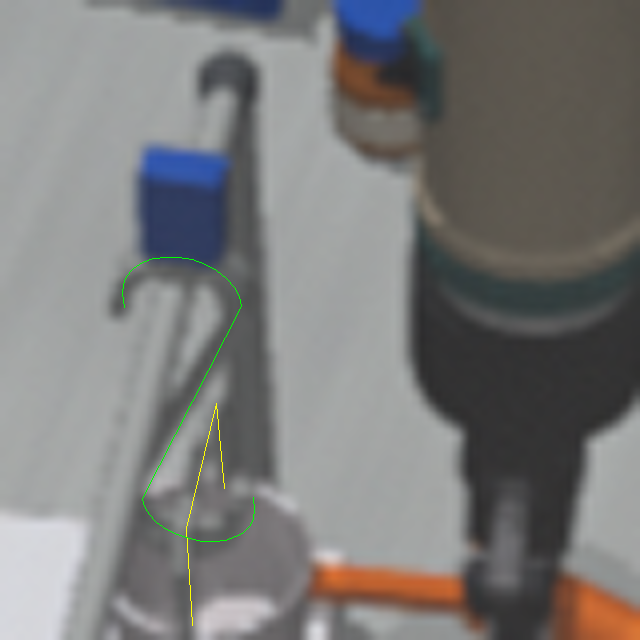

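View pics/oo2.png

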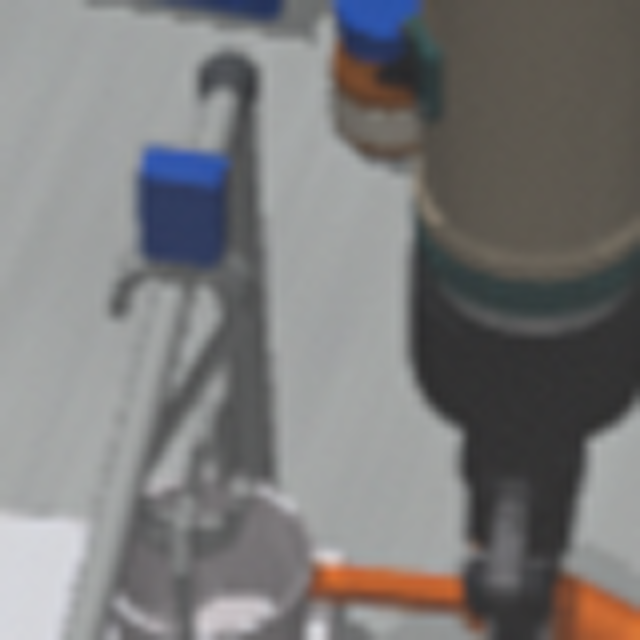

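View pics/oo3.png

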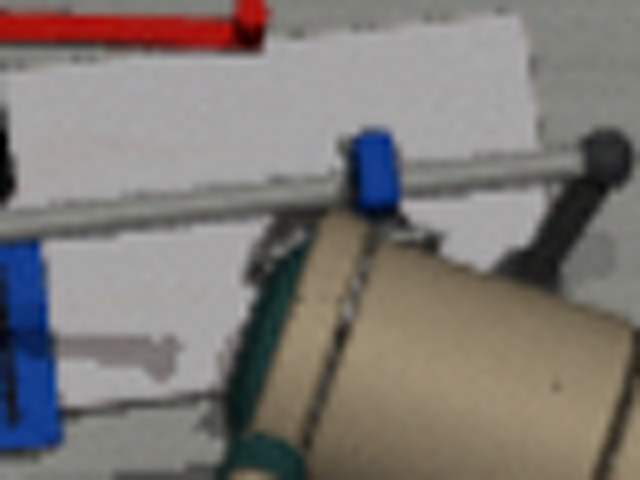

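Emit:
{"fn": "drive_tool", "kwargs": {"steps": [[0, -1, 8, 0, -1], [0, -2, 16, 0, -1], [0, -2, 24, 0, -1], [0, -2, 30, 0, -1], [0, -2, 30, 0, -1]]}}

```text
clock: 14.5
position: [0.5215, -0.0942, 0.0685]
ee_rot: [-0.004, 0.749, -0.662, 0.004]
contact_force: [0.2, 0.0, -1.0]
width: 0.0125
```

```bash
python3 - <<'E'
from h import *
I=grab('p');s=manip.get_state();p=np.array(s['position']);a=toolyaw(s)
b,r=bailw(p,a);print("bail mid stand",instand(b[1:3].mean(0)));go(st(-.105,-.089,.0655),-1.451)
crop(I['side'],210,120,290,200,8,'pics/op2.png')
E
```

```text
bail mid stand [-0.00014342 -0.08861498  0.13520145]
shift [ 0.1 -0.1  3.7] turn 0.003 | pos [ 0.5218 -0.0942  0.0692] yaw -1.448 F [0.15 0.   0.01] w 0.0126 t 14.6 tilt [ 0.012  0.001 -1.   ] q6 1.13
```

View pics/op2.png

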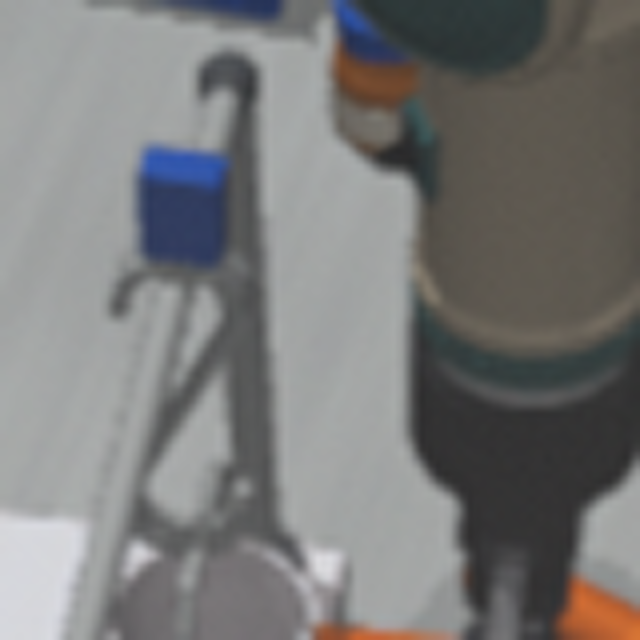

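Bail sits inside the curl in the picture. Lower the last few mm until load transfers.

Emit:
{"fn": "drive_tool", "kwargs": {"steps": [[0, 0, 2, 0, -1], [0, 0, 4, 0, -1], [0, 0, 5, 0, -1]]}}

```text
clock: 14.9
position: [0.5242, -0.0948, 0.0656]
ee_rot: [-0.006, 0.749, -0.663, 0.007]
contact_force: [-0.9, -0.1, 7.3]
width: 0.0124
```

Emit:
{"fn": "drive_tool", "kwargs": {"steps": [[0, 0, 2, 0, -1], [0, 0, 2, 0, -1]]}}

```text
clock: 15.1
position: [0.5267, -0.0954, 0.0653]
ee_rot: [-0.007, 0.749, -0.663, 0.009]
contact_force: [0.0, 0.3, 6.4]
width: 0.0124
```

Emit:
{"fn": "drive_tool", "kwargs": {"steps": [[0, 0, -2, 0, -1], [0, 0, -2, 0, -1]]}}

```text
clock: 15.3
position: [0.5268, -0.0955, 0.0677]
ee_rot: [-0.007, 0.749, -0.663, 0.01]
contact_force: [0.3, 0.1, -1.8]
width: 0.0121
```

Emit:
{"fn": "drive_tool", "kwargs": {"steps": [[0, 0, 0, 0, 0.3], [0, 0, 0, 0, 0.5], [0, 0, 0, 0, 0.5], [0, 0, 0, 0, 0.5]]}}

```text
clock: 15.7
position: [0.5267, -0.0954, 0.0675]
ee_rot: [-0.007, 0.749, -0.663, 0.009]
contact_force: [-0.2, -0.7, -0.6]
width: 0.0641
```

```bash
python3 - <<'E'
from h import *
I=grab('q');go(st(-.105,-.089,.0655),-1.451)
crop(I['side'],200,110,320,220,6.5,'pics/q1.png')
E
```

```text
shift [-1.7  4.7  1.9] turn 0.002 | pos [ 0.5267 -0.0955  0.0676] yaw -1.449 F [ 0.   -0.41 -0.12] w 0.0641 t 15.8 tilt [ 0.023 -0.002 -1.   ] q6 1.13
```

View pics/q1.png

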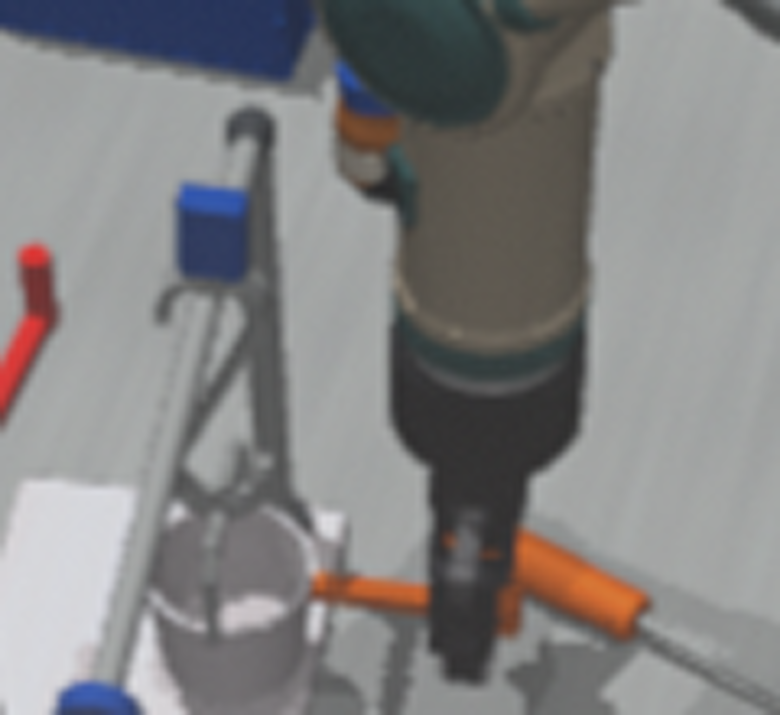

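Emit:
{"fn": "drive_tool", "kwargs": {"steps": [[0, 20, 0, 0, 0.5], [0, 45, 0, 0, 0.5], [0, 70, -5, 0, 0.5], [0, 75, -50, 0, 0.5], [0, 75, -100, 0, 0.5]]}}

```text
clock: 16.3
position: [0.4468, -0.1037, 0.1651]
ee_rot: [-0.006, 0.749, -0.663, 0.006]
contact_force: [2.0, -0.8, 0.6]
width: 0.0642
```

```bash
python3 - <<'E'
from h import *
I=grab('r');go(st(-.105,-.089,.0655),-1.451)
h=np.array([st(0,-.0897,.25)+Rz(W)@(q-[0,0,.0102]) for q in hookpts()])
crop(I['side'],200,110,320,220,6.5,'pics/r1.png')
crop(I['top'],250,120,370,220,6.5,'pics/r2.png')
ovl('side',I['side'],(210,120,290,200),8,[h],'pics/r3.png')
E
```

```text
shift [ -4.7 -65.1 108.8] turn 0.002 | pos [ 0.454  -0.1061  0.172 ] yaw -1.449 F [ 0.42 -1.15 -0.06] w 0.0641 t 16.4 tilt [ 0.036 -0.007 -0.999] q6 1.06
```

View pics/r1.png

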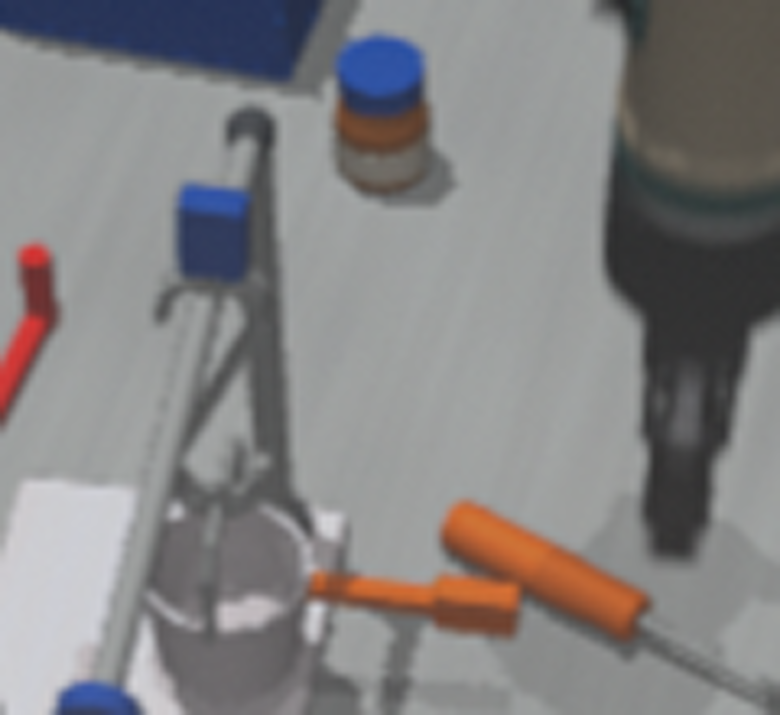

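View pics/r2.png

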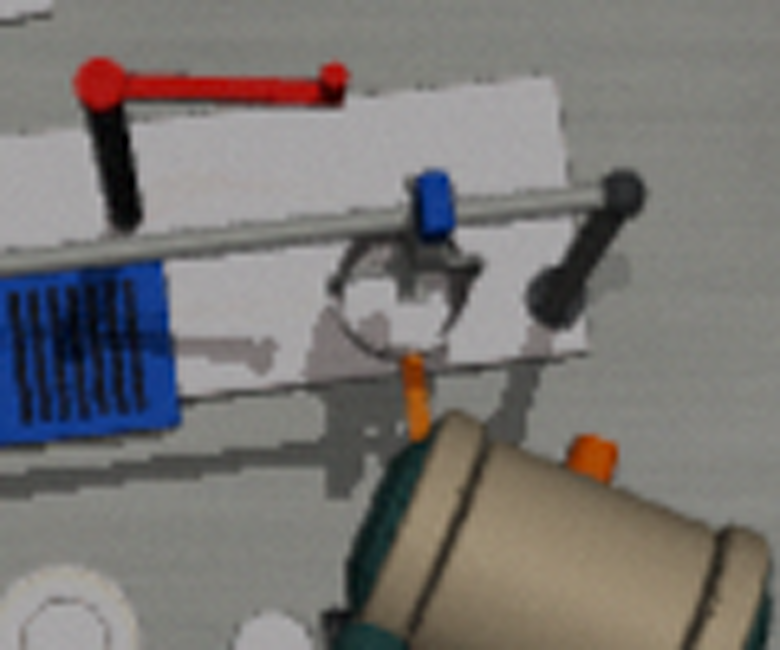

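View pics/r3.png

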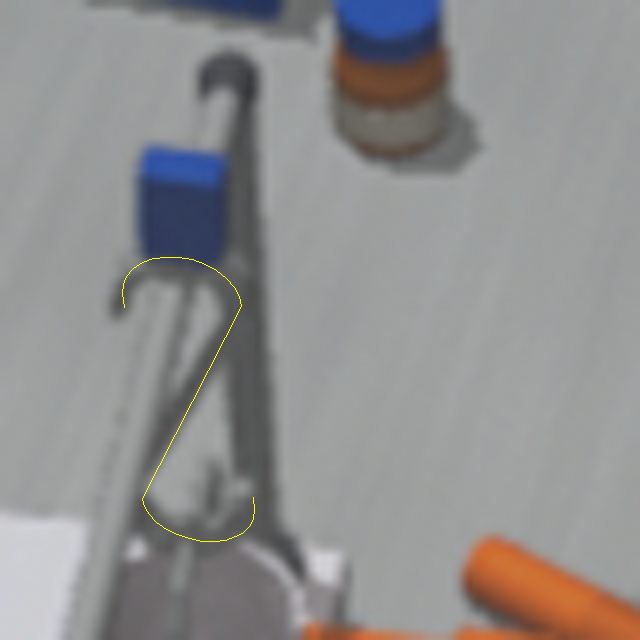

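```bash
python3 - <<'E'
from h import *
go(st(-.10,-.09,.37),-1.451);go(st(-.0,-.09,.36),-1.451)
E
```

```text
shift [  -0.2  -80.8 -195.3] turn 0.002 | pos [ 0.454  -0.1061  0.172 ] yaw -1.449 F [ 0.42 -1.15 -0.06] w 0.0641 t 16.4 tilt [ 0.036 -0.007 -0.999] q6 1.06
shift [-1.000e-01 -1.804e+02 -1.818e+02] turn 0.002 | pos [ 0.454  -0.1061  0.172 ] yaw -1.449 F [ 0.42 -1.15 -0.06] w 0.0641 t 16.4 tilt [ 0.036 -0.007 -0.999] q6 1.06
```

Emit:
{"fn": "drive_tool", "kwargs": {"steps": [[0, 0, -50, 0, 0], [0, 0, -100, 0, 0], [0, -10, -150, 0, 0], [0, -50, -190, 0, 0], [0, -80, -195, 0, 0]]}}

```text
clock: 16.9
position: [0.5275, -0.0953, 0.375]
ee_rot: [-0.011, 0.748, -0.663, 0.02]
contact_force: [0.2, 0.1, 0.0]
width: 0.0426
```

```bash
python3 - <<'E'
from h import *
go(st(-.0,-.09,.35),-1.451)
E
```

```text
shift [ -1.  -98.5  29.2] turn 0.001 | pos [ 0.5275 -0.0953  0.375 ] yaw -1.45 F [0.16 0.07 0.02] w 0.0426 t 16.9 tilt [ 0.044 -0.01  -0.999] q6 1.14
```

Emit:
{"fn": "drive_tool", "kwargs": {"steps": [[-1, -30, 10, 0, 0], [-1, -60, 22, 0, 0], [-1, -90, 29, 0, 0], [-1, -98, 29, 0, 0], [-1, -98, 29, 0, 0]]}}

```text
clock: 17.4
position: [0.6264, -0.0826, 0.3486]
ee_rot: [-0.01, 0.749, -0.663, 0.019]
contact_force: [0.1, -0.2, -1.1]
width: 0.0428
```

```bash
python3 - <<'E'
from h import *
go(st(-.0,-.09,.272),-1.451);print(instand(manip.get_state()['position']))
I=grab('s');crop(I['side'],200,110,300,220,6.5,'pics/s1.png')
E
```

```text
shift [-1.   3.2 76.5] turn 0.002 | pos [ 0.6264 -0.0826  0.3486] yaw -1.449 F [ 0.14 -0.2  -1.1 ] w 0.0428 t 17.4 tilt [ 0.041 -0.01  -0.999] q6 1.21
[ 1.00970412e-04 -8.98692113e-02  3.48599389e-01]
```

View pics/s1.png

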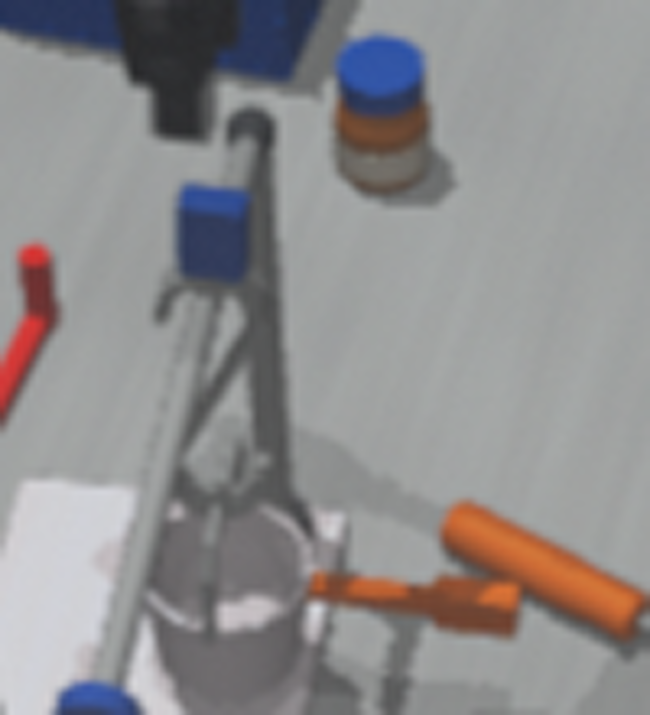

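Emit:
{"fn": "drive_tool", "kwargs": {"steps": [[-1, 1, 25, 0, 0], [-1, 2, 50, 0, 0], [-1, 3, 70, 0, 0], [-1, 3, 76, 0, 0], [-1, 3, 76, 0, 0]]}}

```text
clock: 18.0
position: [0.6241, -0.0832, 0.2743]
ee_rot: [-0.01, 0.748, -0.663, 0.019]
contact_force: [0.5, -0.6, -0.3]
width: 0.0429
```

```bash
python3 - <<'E'
from h import *
go(st(-.0,-.09,.272),-1.451);print(instand(manip.get_state()['position']))
I=grab('t');crop(I['side'],200,110,300,220,6.5,'pics/t1.png')
E
```

```text
shift [-0.2 -2.2  2.4] turn 0.0 | pos [ 0.6241 -0.0832  0.2743] yaw -1.451 F [ 0.55 -0.6  -0.31] w 0.0429 t 18.0 tilt [ 0.042 -0.01  -0.999] q6 1.21
[-0.00224534 -0.09014276  0.27429113]
```

View pics/t1.png

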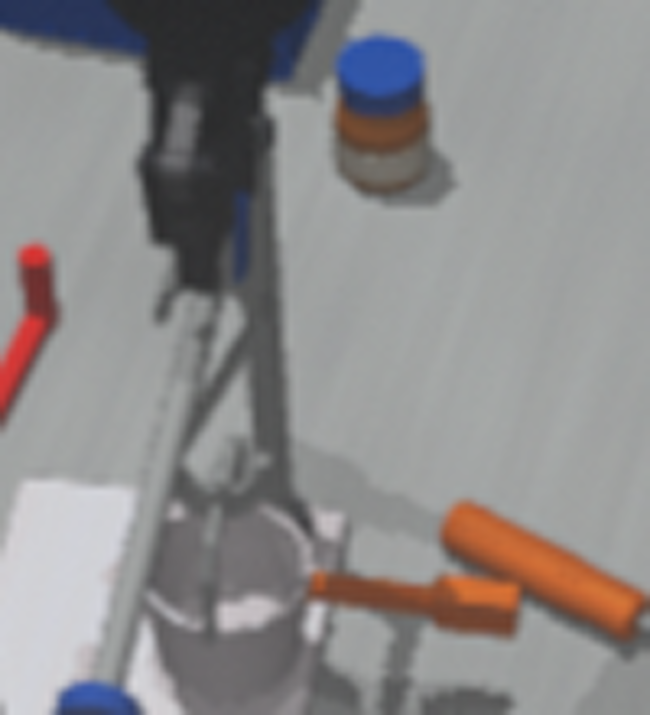

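Emit:
{"fn": "drive_tool", "kwargs": {"steps": [[0, 0, 0, 0, -0.4], [0, 0, 0, 0, -0.6], [0, 0, 0, 0, -1], [0, 0, 0, 0, -1], [0, 0, 0, 0, -1]], "squeeze": 30}}

```text
clock: 18.6
position: [0.626, -0.0832, 0.2772]
ee_rot: [-0.012, 0.748, -0.663, 0.022]
contact_force: [0.1, 0.5, 5.9]
width: 0.0137
```

```bash
python3 - <<'E'
from h import *
s=manip.get_state();q=instand(s['position']);print(q)
go(st(q[0],.076,q[2]+.001),-1.451)
E
```

```text
[-0.00031587 -0.09041338  0.27722586]
shift [-166.4   -0.2   -3.8] turn 0.001 | pos [ 0.626  -0.0832  0.2772] yaw -1.45 F [0.14 0.55 5.95] w 0.0137 t 18.6 tilt [ 0.048 -0.011 -0.999] q6 1.21
```

Emit:
{"fn": "drive_tool", "kwargs": {"steps": [[0, 0, -1.5, 0, -1], [-6, 0, -2, 0, -1], [-16, 0, -2, 0, -1], [-28, 0, -2.3, 0, -1], [-40, 0, -2.5, 0, -1]]}}

```text
clock: 19.1
position: [0.6206, -0.0421, 0.2785]
ee_rot: [-0.012, 0.748, -0.663, 0.021]
contact_force: [-0.1, 0.2, -2.3]
width: 0.0133
```

```bash
python3 - <<'E'
from h import *
s=manip.get_state();q=instand(s['position']);print(q)
go(st(-.0003,.076,.2785),-1.451)
I=grab('u');crop(I['side'],200,110,300,220,6.5,'pics/u1.png')
E
```

```text
[-0.00073685 -0.0489252   0.27853697]
shift [-124.9   -0.6   -2. ] turn 0.001 | pos [ 0.6206 -0.0421  0.2785] yaw -1.45 F [-0.08  0.16 -2.3 ] w 0.0133 t 19.1 tilt [ 0.047 -0.011 -0.999] q6 1.27
```

View pics/u1.png

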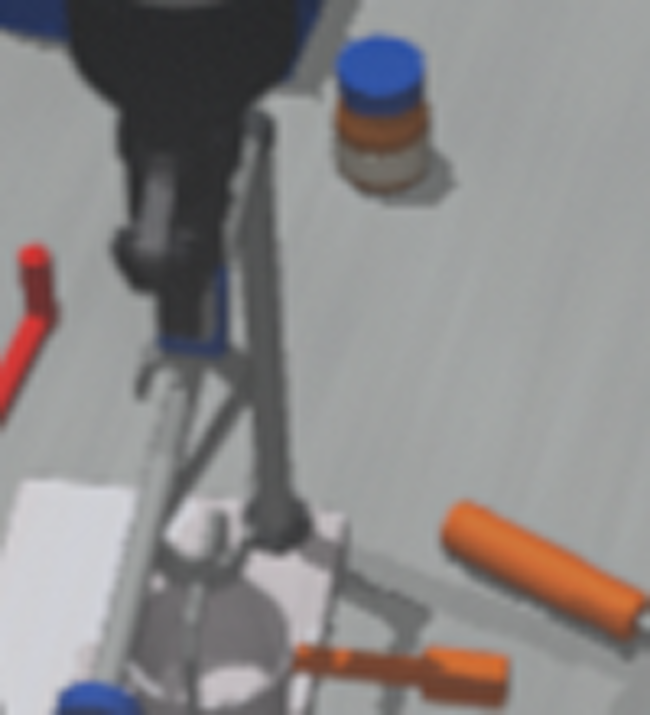

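Emit:
{"fn": "drive_tool", "kwargs": {"steps": [[-8, 0, 0, 0, -1], [-20, 0, -0.3, 0, -1], [-32, 0, -0.5, 0, -1], [-44, 0, -0.6, 0, -1], [-56, 0, -0.8, 0, -1]]}}

```text
clock: 19.7
position: [0.6135, 0.0158, 0.2789]
ee_rot: [-0.012, 0.749, -0.662, 0.021]
contact_force: [-0.3, -0.7, -1.0]
width: 0.0132
```

```bash
python3 - <<'E'
from h import *
s=manip.get_state();q=instand(s['position']);print(q)
go(st(-.0003,.076,.2785),-1.451)
E
```

```text
[-0.00088673  0.00935466  0.27890012]
shift [-66.6  -0.8  -0.6] turn 0.003 | pos [0.6135 0.0158 0.2789] yaw -1.448 F [-0.31 -0.66 -1.04] w 0.0132 t 19.7 tilt [ 0.047 -0.01  -0.999] q6 1.36
```

Emit:
{"fn": "drive_tool", "kwargs": {"steps": [[-10, 0, 0, 0, -1], [-22, 0, 0, 0, -1], [-34, 0, -0.3, 0, -1], [-46, 0, -0.5, 0, -1], [-57, 0, -0.5, 0, -1]]}}

```text
clock: 20.2
position: [0.6063, 0.0734, 0.2786]
ee_rot: [-0.012, 0.749, -0.662, 0.021]
contact_force: [-0.6, 1.1, -2.0]
width: 0.0135
```

Emit:
{"fn": "drive_tool", "kwargs": {"steps": [[-5, 0, 0, 0, -1], [-9, 0, 0, 0, -1], [-9, 0, 0, 0, -1]]}}

```text
clock: 20.5
position: [0.6052, 0.0828, 0.2784]
ee_rot: [-0.012, 0.749, -0.662, 0.021]
contact_force: [-0.3, -0.2, -2.3]
width: 0.013
```

```bash
python3 - <<'E'
from h import *
s=manip.get_state();q=instand(s['position']);print(q)
go(st(-.0003,.076,.277),-1.451)
I=grab('v');crop(I['side'],170,130,290,260,6,'pics/v1.png');crop(I['top'],220,120,340,220,6,'pics/v2.png')
E
```

```text
[-0.00111465  0.07687864  0.27838   ]
shift [ 0.9 -0.7  1.4] turn 0.004 | pos [0.6052 0.0828 0.2784] yaw -1.447 F [-0.29 -0.15 -2.35] w 0.013 t 20.5 tilt [ 0.047 -0.01  -0.999] q6 1.48
```

View pics/v1.png

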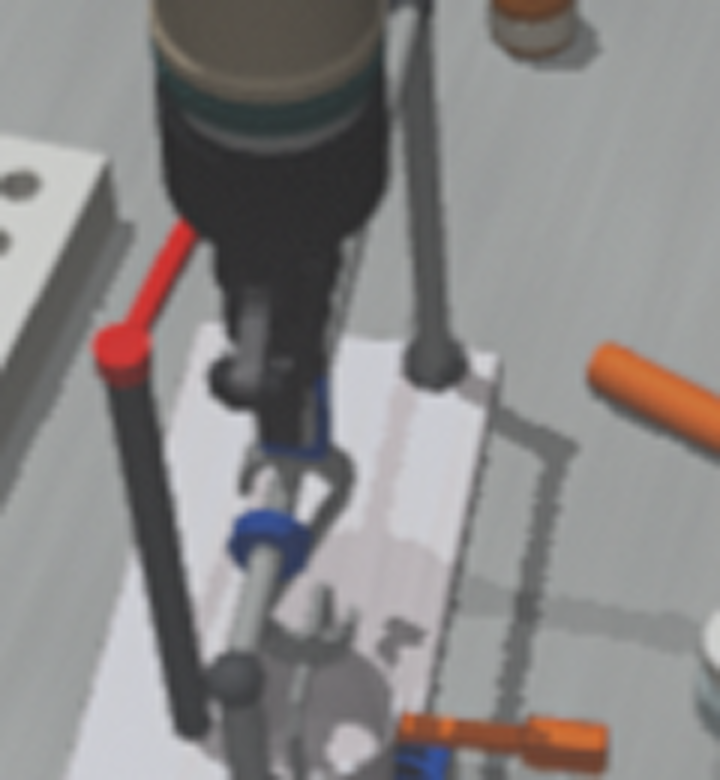

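View pics/v2.png

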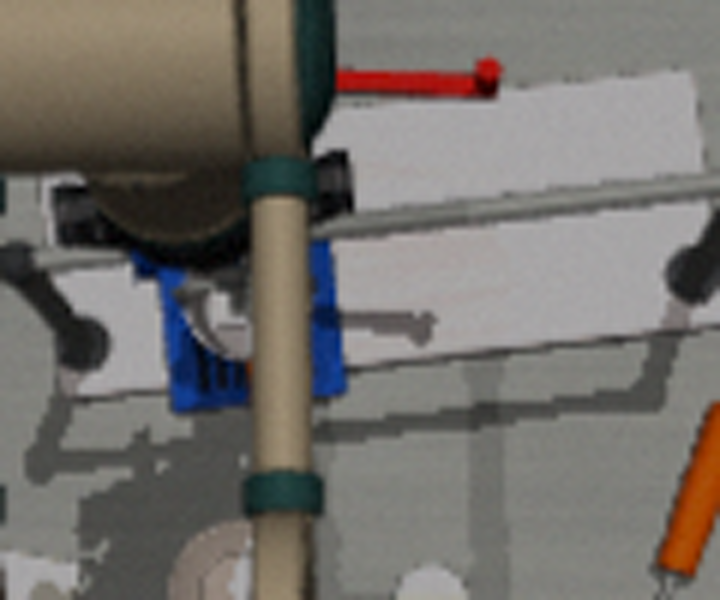

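Emit:
{"fn": "drive_tool", "kwargs": {"steps": [[0, 0, 1, 0, -1], [0, 0, 1.5, 0, -1], [0, 0, 1.5, 0, -0.3], [0, 0, 1.5, 0, -0.3], [0, 0, 1.5, 0, -0.3]]}}

```text
clock: 21.1
position: [0.6055, 0.0818, 0.277]
ee_rot: [-0.012, 0.749, -0.662, 0.021]
contact_force: [-0.0, 0.5, -0.4]
width: 0.0299
```

Emit:
{"fn": "drive_tool", "kwargs": {"steps": [[0, 0, -20, 0, -0.3], [0, 0, -50, 0, -0.3], [0, 0, -85, 0, -0.3]]}}

```text
clock: 21.4
position: [0.6009, 0.0826, 0.3617]
ee_rot: [-0.011, 0.749, -0.662, 0.02]
contact_force: [0.6, 0.1, 0.2]
width: 0.03
```

```bash
python3 - <<'E'
from h import *
s=manip.get_state();q=instand(s['position']);print(q)
I=grab('w');crop(I['side'],170,130,290,260,6,'pics/w1.png');crop(I['top'],220,120,340,220,6,'pics/w2.png')
# keeper pin as seen earlier frames: use side_r/top_r
print(instand(tri((165+121/3,110+120/3),(210+347/3.8,120+45/3.8))[0]))
E
```

```text
[-0.00537644  0.07722737  0.36167552]
[ 0.05418829 -0.0536385   0.292094  ]
```

View pics/w1.png

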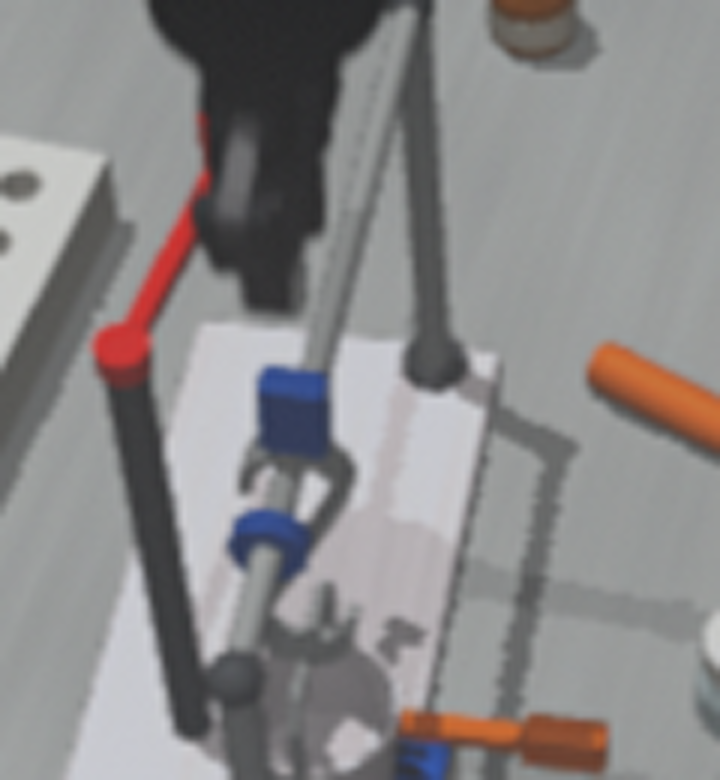

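```bash
python3 - <<'E'
from h import *
go(st(.105,-.062,.35),-1.451)
E
```

```text
shift [ 139.1 -106.2   26. ] turn 0.003 | pos [0.6035 0.0828 0.3676] yaw -1.448 F [ 0.05 -1.    0.39] w 0.0296 t 21.5 tilt [ 0.058 -0.01  -0.998] q6 1.48
```

Emit:
{"fn": "drive_tool", "kwargs": {"steps": [[40, -25, 2, 0, -1], [80, -55, 5, 0, -1], [120, -85, 8, 0, -1], [139, -106, 14, 0, -1], [139, -106, 14, 0, -1]]}}

```text
clock: 22.0
position: [0.7287, -0.0457, 0.3578]
ee_rot: [-0.014, 0.748, -0.663, 0.024]
contact_force: [-0.7, -0.1, -0.5]
width: 0.0002
```

```bash
python3 - <<'E'
from h import *
go(st(.105,-.062,.275),-1.451);print(instand(manip.get_state()['position']))
I=grab('x');crop(I['side'],160,90,290,250,4.5,'pics/x1.png');crop(I['top'],220,100,340,220,5,'pics/x2.png')
E
```

```text
shift [-4.9  5.5 82.5] turn -0.001 | pos [ 0.7287 -0.0457  0.3578] yaw -1.452 F [-0.73 -0.05 -0.53] w 0.0002 t 22.0 tilt [ 0.055 -0.011 -0.998] q6 1.29
[ 0.10612981 -0.06549423  0.35776091]
```

View pics/x1.png

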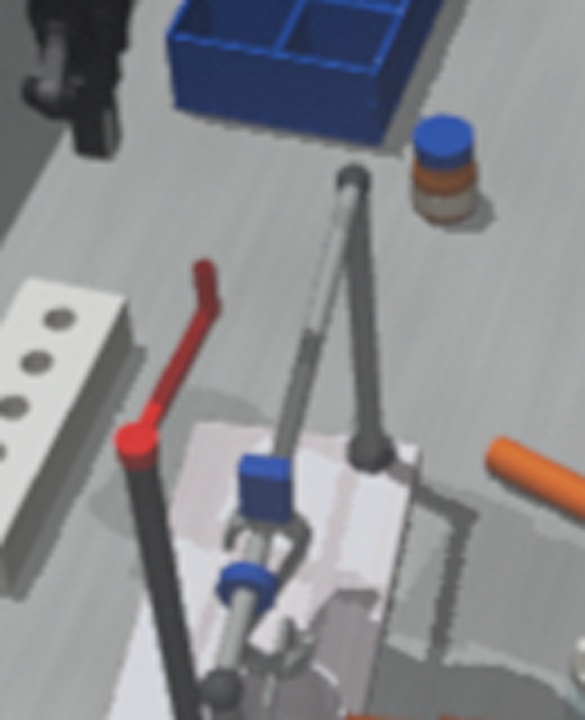

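View pics/x2.png

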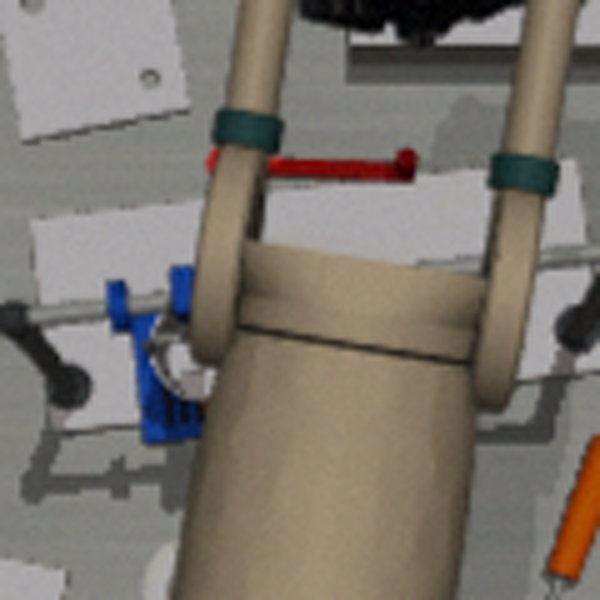

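View pics/side_x.png

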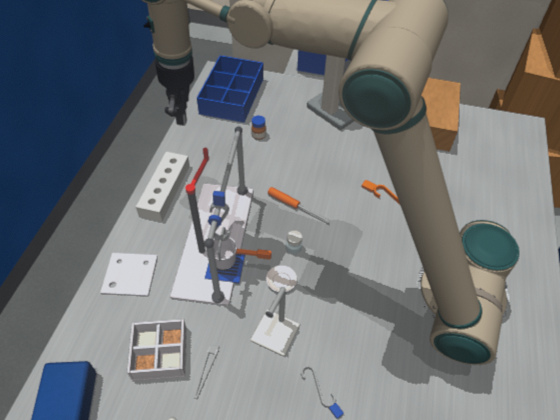

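Emit:
{"fn": "drive_tool", "kwargs": {"steps": [[-5, 2, 30, 0, -1], [-5, 4, 60, 0, -1], [-5, 6, 82, 0, -1], [-5, 6, 82, 0, -1]]}}

```text
clock: 22.5
position: [0.7211, -0.0372, 0.2747]
ee_rot: [-0.013, 0.749, -0.662, 0.02]
contact_force: [0.3, -0.4, -0.1]
width: 0.0001
```

```bash
python3 - <<'E'
from h import *
s=manip.get_state();print(instand(s['position']))
I=grab('y');crop(I['side'],150,90,250,210,6,'pics/y1.png')
piv=np.array([.07,.045])
def pin(th): return piv+.1*np.array([-np.sin(th),-np.cos(th)])
def push(th,off): return pin(th)-off*np.array([-np.cos(th),np.sin(th)])
for th,off in((.16,20),(.4,20),(.7,22),(1.0,22),(1.3,22),(1.5,21),(1.55,21)): print(th,np.round(push(th,off/1000)*1000,1))
E
```

```text
[ 0.09963318 -0.05616951  0.27469241]
0.16 [ 73.8 -56.9]
0.4 [ 49.5 -54.9]
0.7 [ 22.4 -45.7]
1.0 [ -2.3 -27.5]
1.3 [-20.5  -2.9]
1.5 [-28.3  17. ]
1.55 [-29.5  21.9]
```

View pics/y1.png

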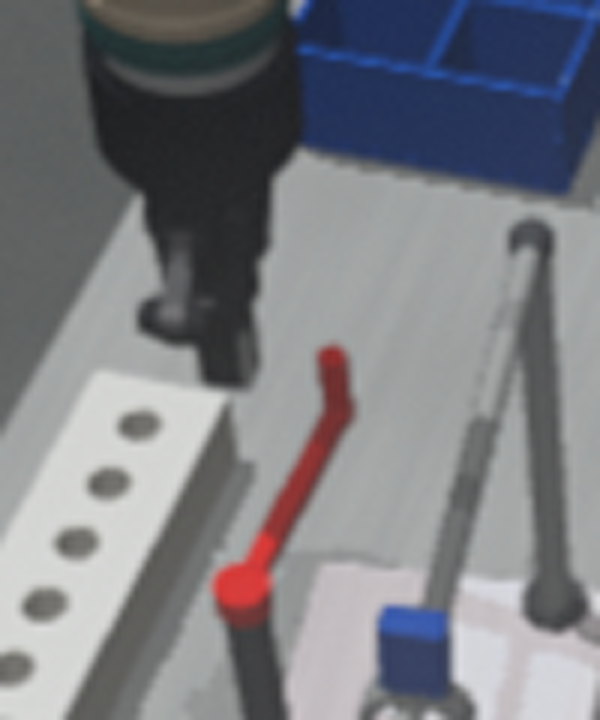

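```bash
cat >> h.py <<'E'
def wp(L,z):
    for x,y in L:
        print((x,y),end=' ');s=manip.get_state();p=np.array(s['position']);w,a,b,c=s['ee_rot'];from scipy.spatial.transform import Rotation as Ro
        print(np.round(Ro.from_quat([a,b,c,w]).as_matrix().T@(st(x/1000,y/1000,z)-p)*1000,1))
E
python3 -c "
from h import *
wp([(80,-57),(68,-57),(49.5,-55),(35,-50),(22,-45),(10,-38)],.275)"
```

```text
(80, -57) [-0.3 22.3  2.9]
(68, -57) [-0.4 34.3  2.2]
(49.5, -55) [-2.4 52.8  1.2]
(35, -50) [-7.5 67.2  0.3]
(22, -45) [-12.5  80.2  -0.5]
(10, -38) [-19.5  92.1  -1.2]
```

Emit:
{"fn": "drive_tool", "kwargs": {"steps": [[0, 12, 3, 0, -1], [0, 22, 3, 0, -1], [0, 30, 2.5, 0, -1], [0, 38, 2, 0, -1], [-1, 46, 1.5, 0, -1]]}}

```text
clock: 23.1
position: [0.6779, -0.0428, 0.276]
ee_rot: [-0.016, 0.749, -0.662, 0.025]
contact_force: [-0.2, 0.6, -0.2]
width: -0.0001
```

```bash
python3 -c "
from h import *
s=manip.get_state();print(instand(s['position']),s['contact_force'])
I=grab('z');crop(I['side'],150,90,250,210,6,'pics/z1.png')
wp([(49.5,-55),(42,-53),(35,-50),(22,-45),(10,-38),(-2,-27)],.275)"
```

```text
[ 0.05600037 -0.05646541  0.27598459] [-0.22622514  0.55541282 -0.18672612]
(49.5, -55) [-1.3  5.8  0.5]
(42, -53) [-3.3 13.3  0.1]
(35, -50) [-6.4 20.2 -0.4]
(22, -45) [-11.4  33.2  -1.2]
(10, -38) [-18.4  45.1  -1.9]
(-2, -27) [-29.5  57.1  -2.8]
```

View pics/z1.png

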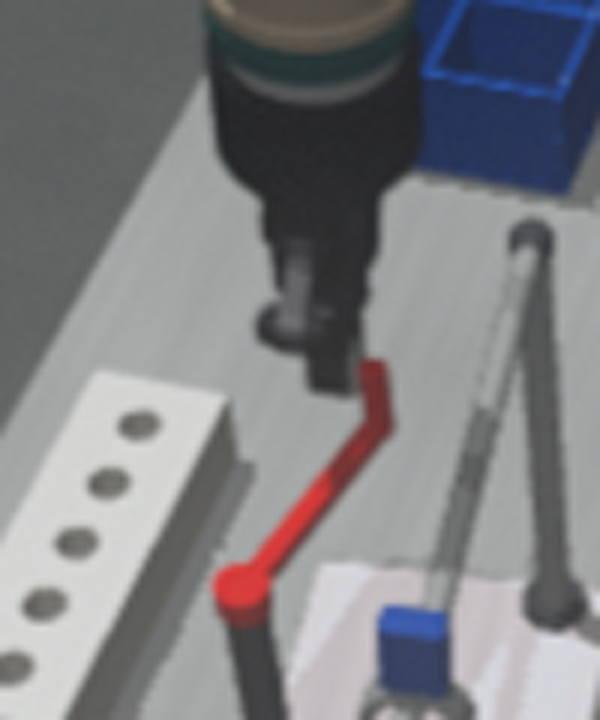

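Emit:
{"fn": "drive_tool", "kwargs": {"steps": [[-3, 13, 0, 0, -1], [-6, 20, -0.5, 0, -1], [-9, 27, -1, 0, -1], [-12, 34, -1.2, 0, -1], [-16, 40, -1.6, 0, -1]]}}

```text
clock: 23.7
position: [0.6353, -0.0312, 0.275]
ee_rot: [-0.016, 0.749, -0.662, 0.024]
contact_force: [1.4, 0.9, 0.4]
width: -0.0
```

```bash
python3 -c "
from h import *
s=manip.get_state();print(instand(s['position']),s['contact_force'])
I=grab('A');crop(I['side'],150,90,250,210,6,'pics/A1.png')
wp([(10,-38),(4,-33),(-2,-27),(-10,-19),(-16,-11),(-20.5,-3)],.275)"
```

```text
[ 0.01518031 -0.03991689  0.27502664] [1.41063969 0.88845253 0.42919419]
(10, -38) [-1.8  4.4 -0.1]
(4, -33) [-6.8 10.4 -0.5]
(-2, -27) [-12.8  16.3  -0.9]
(-10, -19) [-20.8  24.3  -1.4]
(-16, -11) [-28.8  30.3  -1.9]
(-20.5, -3) [-36.9  34.7  -2.3]
```

View pics/A1.png

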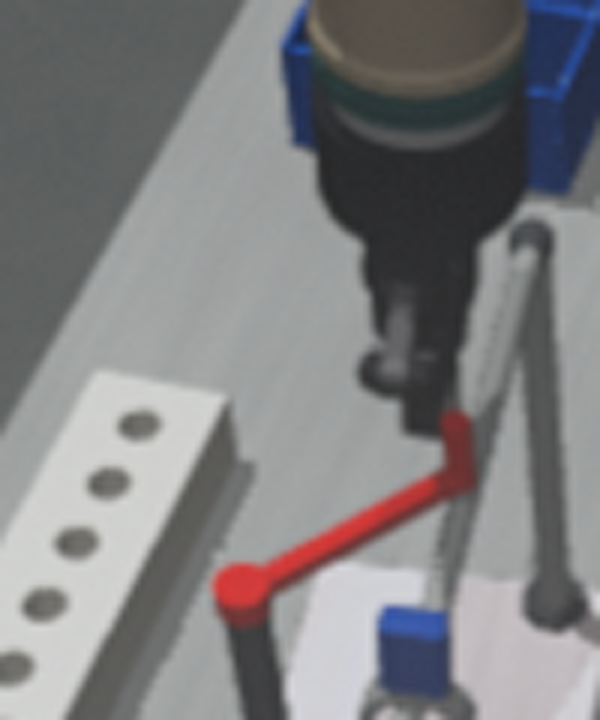

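Emit:
{"fn": "drive_tool", "kwargs": {"steps": [[-3, 6, 0, 0, -1], [-8, 11, -0.5, 0, -1], [-13, 16, -1, 0, -1], [-18, 21, -1.2, 0, -1], [-23, 25, -1.5, 0, -1]]}}

```text
clock: 24.3
position: [0.6062, -0.011, 0.275]
ee_rot: [-0.015, 0.749, -0.662, 0.024]
contact_force: [-0.4, -0.5, -0.4]
width: 0.0
```

```bash
python3 -c "
from h import *
s=manip.get_state();print(instand(s['position']),s['contact_force'])
I=grab('B');crop(I['side'],150,90,250,210,6,'pics/B1.png')
wp([(-10,-19),(-16,-11),(-20.5,-3),(-24,5),(-27,12),(-28.3,17)],.275)"
```

```text
[-0.0113164  -0.01639914  0.2750031 ] [-0.36687422 -0.49547126 -0.43295682]
(-10, -19) [ 3.  -1.5  0.3]
(-16, -11) [-5.   4.5 -0.2]
(-20.5, -3) [-13.    8.9  -0.5]
(-24, 5) [-21.   12.4  -0.8]
(-27, 12) [-28.   15.3  -1.1]
(-28.3, 17) [-33.   16.6  -1.3]
```

View pics/B1.png

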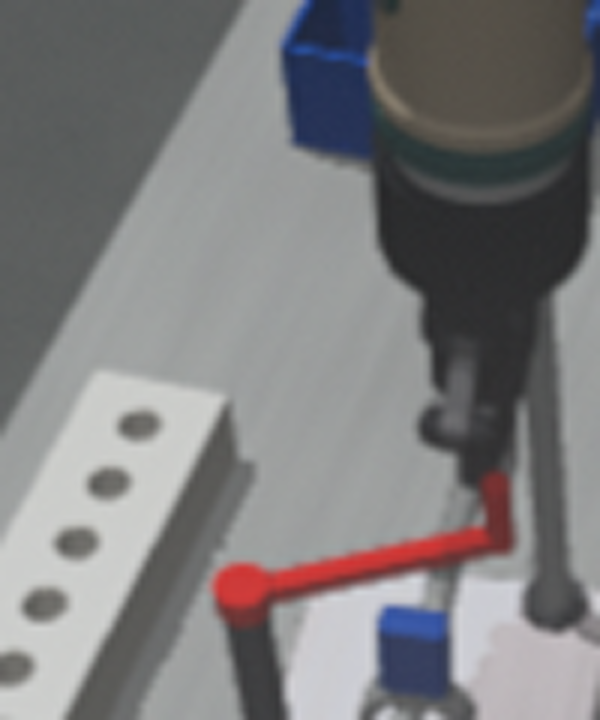

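Emit:
{"fn": "drive_tool", "kwargs": {"steps": [[-5, 4, 0, 0, -1], [-10, 7, -0.4, 0, -1], [-15, 9, -0.6, 0, -1], [-21, 12, -0.8, 0, -1], [-26, 14, -1, 0, -1]]}}

```text
clock: 24.9
position: [0.5885, 0.014, 0.275]
ee_rot: [-0.015, 0.749, -0.661, 0.024]
contact_force: [-0.6, -0.2, 0.2]
width: -0.0001
```

```bash
python3 -c "
from h import *
s=manip.get_state();print(instand(s['position']),s['contact_force'])
I=grab('C');crop(I['side'],150,90,270,230,5,'pics/C1.png')
wp([(-28.3,17),(-29.5,22)],.275)"
```

```text
[-0.02591342  0.0105595   0.27500788] [-0.61238934 -0.2010604   0.22145957]
(-28.3, 17) [-6.1  2.2 -0.1]
(-29.5, 22) [-11.1   3.4  -0.3]
```

View pics/C1.png

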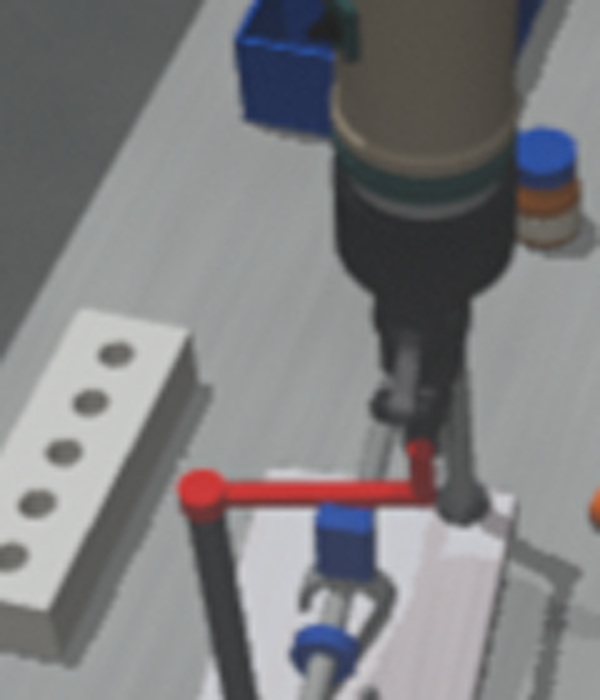

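```bash
python3 -c "
from h import *
for th in(1.2,1.3,1.4,1.5,1.57): print(th,((proj('side',[st(.07-.1*np.sin(th),.045-.1*np.cos(th),z) for z in(.296,.264)])-[150,90]+.5)*5).round().tolist())
print(((proj('side',[st(.07,.045,.269)])-[150,90]+.5)*5))"
```

```text
1.2 [[417.0, 412.0], [421.0, 459.0]]
1.3 [[420.0, 428.0], [424.0, 475.0]]
1.4 [[421.0, 445.0], [425.0, 492.0]]
1.5 [[420.0, 462.0], [424.0, 509.0]]
1.57 [[417.0, 474.0], [421.0, 521.0]]
[[202.51790681 489.54490076]]
```

Emit:
{"fn": "drive_tool", "kwargs": {"steps": [[-4, 1, 0, 0, -1], [-8, 2, 0, 0, -1], [-12, 3, -0.2, 0, -1], [-15, 3, -0.2, 0, -1], [-15, 3, -0.2, 0, -1]]}}

```text
clock: 25.5
position: [0.5833, 0.0293, 0.2749]
ee_rot: [-0.015, 0.75, -0.661, 0.023]
contact_force: [0.7, -0.9, -0.3]
width: 0.0
```

```bash
python3 -c "
from h import *
s=manip.get_state();print(instand(s['position']),s['contact_force'])
I=grab('D');crop(I['side'],150,90,270,230,5,'pics/D1.png')"
```

```text
[-0.02921237  0.02638485  0.27487735] [ 0.71171421 -0.87689591 -0.34826989]
```

View pics/D1.png

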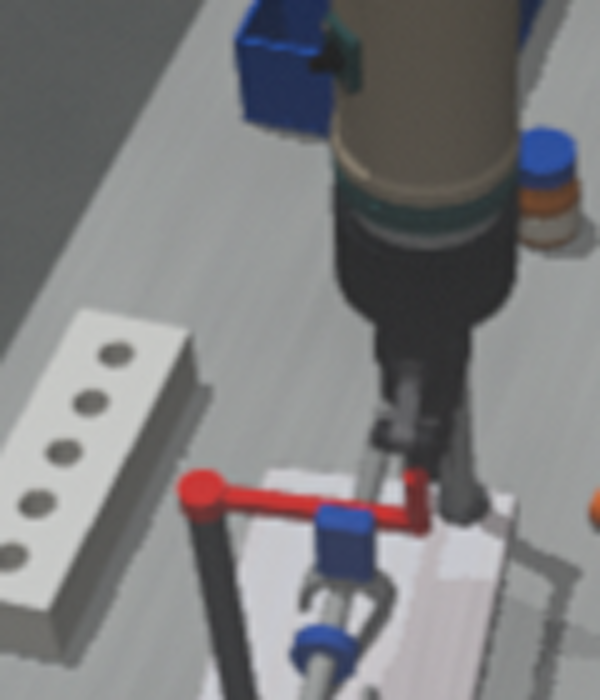

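Emit:
{"fn": "drive_tool", "kwargs": {"steps": [[15, 0, 0, 0, -1], [30, 0, -5, 0, -1], [40, 10, -50, 0, -1], [50, 50, -80, 0, -1], [60, 95, -100, 0, -1]]}}

```text
clock: 26.1
position: [0.4931, -0.0437, 0.3723]
ee_rot: [-0.016, 0.75, -0.661, 0.025]
contact_force: [-0.2, -1.3, 0.7]
width: -0.0003
```

Emit:
{"fn": "drive_tool", "kwargs": {"steps": [[30, 50, 0, 0, -1], [60, 100, 0, 0, -1], [80, 130, 0, 0, -1], [80, 130, 0, 0, -1]]}}

```text
clock: 26.5
position: [0.37, -0.1433, 0.3671]
ee_rot: [-0.014, 0.747, -0.665, 0.026]
contact_force: [-0.3, -0.1, -0.1]
width: -0.0002
```

```bash
python3 -c "
from h import *
s=manip.get_state();print(instand(s['position']),s['contact_force'])
I=grab('E');crop(I['side'],150,90,300,260,4,'pics/E1.png');crop(I['top'],200,110,340,240,5,'pics/E2.png')"
```

```text
[-0.26165473 -0.11939148  0.36706351] [-0.32728959 -0.08919229 -0.05997937]
```

View pics/E1.png

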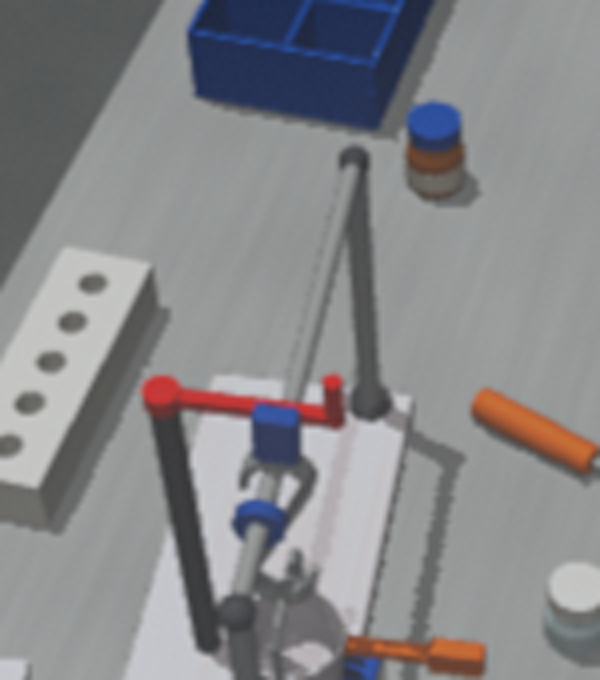

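View pics/E2.png

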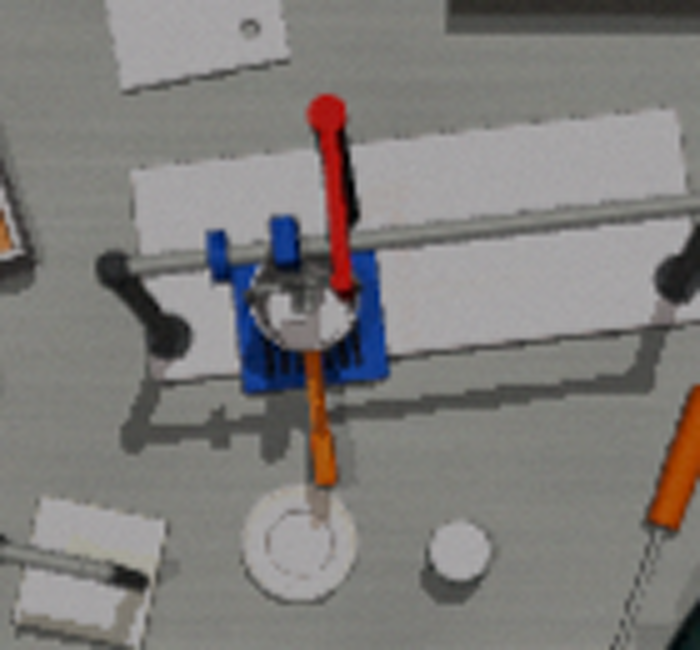

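```bash
python3 -c "
from h import *
pin=instand(tri((150+333/4,90+383/4),(200+343/5,110+284/5))[0]);piv=instand(tri((150+160/4,90+392/4),(200+326/5,110+113/5))[0]);print(pin,piv)
v=pin-piv;print('theta',np.arctan2(-v[0],-v[1]))
print('tab',instand(tri((150+276/4,90+412/4),(200+285/5,110+238/5))[0]))
print(manip.sign_off(),manip.get_state()['clock'])"
```

```text
[-0.03112125  0.04614205  0.29247698] [0.07031965 0.04536554 0.2673935 ]
theta 1.5784510074774787
tab [-0.00423698  0.07450318  0.29685025]
the job is handed in; nothing more can be done
the job is handed in; nothing more can be done
```

The job is handed in at about 26.6 s of the 72 s allowed. No verdict is reported, so the results below are from my own last look at the pictures.

- **Hook and pail:** I hung the S-hook on the loading stretch and let go. I then hung the pail by its bail in the lower curl and let go. After that I gripped the hook's tab and took both along the rail into the bay. During this slide the hook's weight was partly on the gripper, about 1 mm off its seat.
- **Keeper:** I pushed the red pin round with shut fingers until the arm crossed the rail, then drew the robot clear.

| Check | Measured | Needed |
|---|---|---|
| Hook tab along the rail | about 75 mm | 50 to 107 mm |
| Keeper angle | about 1.58 rad | above 1.4 rad |

- **By eye:** The bail sits in the curl and the pail hangs nearly level over the grille. The dish, jars and screwdriver look unmoved; I did not measure them, and I did not look again at the seed case or the tweezers. The robot touches nothing.
- **Disagreements:** The tool tilted slowly to about 0.06 rad during the run, which did no harm. The drawn hook outline and the picture differed by up to about 3 mm.

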